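Load two relay modules into the inclined magazine

TASK

Load both relay modules into the sloping channel on the bench: each upright with its foot under the lips, low terminal end leading down the slope, the first down against the end stop and the second right behind it. A glue bottle stands in front of one module; set it aside, standing upright on the bench, clear of the channel and at least 10 cm from where it stood. Do not disturb the white tally counter or the black stop block.

Things in the scene. Friction and masses are not known exactly. Their poses are not given: they have to be found in the camera images.
- module_a_center (a point): Loose relay module A (70 g): centre of its 64 x 36 x 40 mm outline, 20 mm over its underside. Axes: -x to its low terminal end, +x to its tall end, y across, z up. Tall grey housing, 24 mm wide, from x = -12 to +32 mm of this point, top 40 mm up. Grip across its 24 mm, e.g. at x = +10, fingertips 18 mm above the underside (to clear the lips). Starts flat, terminal end within 70 deg of facing -x.
- module_a_nose (a point): Module A's terminal end: middle of that end of its outline, 32 mm along -x from its centre, same axes. The last 20 mm at this end is a black step 24 mm wide, top 16 mm above the underside, with three steel screws. Under the whole module lies its foot, a black flange 64 x 36 mm, 6 mm thick. Either module may start left or right of the channel.
- module_b_center (a point): Loose relay module B, identical to A, same point and axes. Starts on its foot, crosswise to the robot (terminal end to the robot's right), with the glue bottle about 5 mm in front of it on the robot's side, so there is no room for finger or gripper until the bottle is gone.
- module_b_nose (a point): Module B's terminal end, like module A's: 32 mm along -x from its centre, same axes.
- stop (a point): Low end of the fixed channel: mid-floor at the inner face of the end stop (21 mm high). Axes: +x up the slope (30 deg, away from the robot), y across, +z square to the floor, leaning 30 deg towards the robot. A loaded module's axes lie along these, its centre 32 mm (first) or 96 mm (second) from the stop. The floor is slick: a module let go in the channel slides down by itself.
- mouth (a point): Mid-floor 135 mm up the slope from the stop, same axes. Below it: lipped channel, 39 mm wide inside (47 outside), lips 9 to 12 mm over the floor, 29 mm gap between them for a module's upper part. Above it, to 195 mm: open tray with 10 mm walls widening to about 52 mm, where a module tilted with the slope can be laid, then slid down under the lips. Floor here 0.1 m over the bench.
- glue_center (a point): Loose yellow glue bottle with a red pointed cap, 128 mm tall, standing, 110 g; this point is halfway up, 64 mm over its underside; z is its upright axis. Round body 49 mm in diameter, straight at half height, shoulder and cap above. Grip it across the body, fingertips about 50 mm over the bench.
- counter_center (a point): White round tally counter, 44 x 50 x 27 mm, a loose bystander near the bench's front edge, right of the channel; its centre.
- spare_stop_center (a point): Black stop block with a thumb screw, 40 x 85 x 49 mm, a loose bystander behind the work, right of the channel; the middle of its 27 mm high block. A red tape roll (80 mm across, flat) and a relay carton near it are fixed.
Mind the look-alikes: they are no part of the job. Leave any purple or turquoise look-alike of the part that bears glue_center alone.

How it is judged:
By the outcome, as a careful person would: the job done as asked, in the order asked, and still so for the second after the job is handed in, with the robot touching nothing.
It also fails if it takes over 72 s, if anything falls off the work surface, if the arm or the gripper's body presses on something with over 40 N, if the wrist force passes 120 N, or if a joint passes its speed limit or range.

ROBOT

A 6-joint arm with a two-finger parallel gripper is mounted at the origin on a cart in front of the work surface, level with it; the furniture and walls round the work are solid. World frame = base frame: x ahead of the robot, y to its left, z up, the work surface at z = 0. Lengths are in m, angles in degrees, forces in N, time in s.
With the tool pointing down it reaches from about 0.35 to 0.95 m from the base axis. Payload 17.4 kg.
Tool frame: the origin (TCP) lies between the finger pads; the fingertips stand arm.tip_extent ahead of it and the grasp point (between the pads) lies 2 mm behind it (arm.tip_extent is the distance from the TCP to the fingertips, in m); z points along the fingers, y is the direction in which the jaws open and shut (so a half turn about z gives the same grasp; the last joint's range is limited). The gripper opens to 93 mm and grips with 3 to 60 N. Pads are 15 mm wide; open, the fingers measure 128 mm over their backs; the gripper's body (75 mm by 188 mm) begins 65 mm behind the grasp point.
Start: joints at [66.245, 6.646, 82.598, -0, 90.757, -2.166], TCP at [0.248, 0.628, 0.236] pointing down, gripper open.
Joint ranges: [-162.19, 162.19], [-47.58, 125.68], [4.15, 143.07], [-65.23, 245.23], [0.69, 171.88], [-170.13, 170.13]. Speed limits (degrees/s): [108.29, 108.29, 127.2, 180, 180, 180].

INTERFACE

Orientations are given as [roll, pitch, yaw] about the fixed x, y, z axes, in that order (R = Rz(yaw) Ry(pitch) Rx(roll)).
In Python, from station import arm, vision, job_done, nets gives the robot as it stands.
- The arm moves only by the tool arm_command, never from a script. Its argument "series" is one flat list of numbers, 5 for each row, row after row: the opening, from 0 (shut) to 1 (fully open), then the shift along the tool's x, y, z in m, then the turn about the tool's z in degrees. A call has 1 to 20 rows; each row is the pose to reach, as a shift and turn from the pose measured when the call began, along the tool's axes at that moment; what a row does not reach only later rows make up. A row lasts 1/8 s, in which the tool goes at most 62.5 mm and 10.7 degrees, less where a joint would pass 70% of its speed; a pose out of reach is approached as far as the arm can. A call with a gripper value outside its range is refused whole. The fingers move at their own pace and stop on an object; "squeeze" is the grip in N (left out, the last holds). Time passes only in rows, so rows that repeat a pose let the fingers close. It gives the time, the measured TCP pose, the force and the opening at its end, in the units of the state.
- arm.sense(): the state, without advancing time (a new reading comes with each control period).
- vision.grab_frame(name): name is "side" or "top"; returns (picture, depth): 400x640x3 uint8, red, green, blue; 400x640 float32, m along the optical axis (not along the pixel's ray), 0 where there is no reading.
- vision.camera_model(name): a dict with "camera_matrix" (3x3 intrinsics, pixels), "origin" and "rotation" of the camera in the world. Camera axes: x right, y up, looking along -z (the intrinsics and any distortion apply to the point x, -y, -z); pixel columns grow to the right and rows downward; lengths in m; the calibration is good to about 2 mm. A picture is of the moment at which its call begins. camera_model takes no time and is no camera call.
- job_done(): hands the job in, once; it reports no verdict.
Trained networks look in the newest picture that a camera, given by its name, has taken for a name from the list of things; names that differ only in an ending like _2 or _b are one class to them, and where a whole thing is asked for, a point or a joint stands for the part that bears it (a point fixed in the world has none). Each returns a list of dicts, best first, with "p" (0 to 1); they miss things now and then, are a little off and sometimes report something else, mostly with a low value. They report only what shows in the picture. A call takes as long as a camera call. They do not tell look-alikes from the thing itself.
- nets.find_in(target, camera): "bbox" ([left, top, right, bottom] in pixels, round what is visible of it).
- nets.outline_of(target, camera): "mask" (400x640 bool, what is visible of it) and "bbox" ([left, top, right, bottom] in pixels, round what is visible of it).
- nets.place_of(target, camera): "at" ([column, row] in pixels: a listed point, or the origin of a listed thing).
The state is a dict: "clock": time; "joints": joint angles; "joint_velocities": joint speeds; "joint_efforts": joint torques, N m; "position": TCP position; "orientation": TCP orientation; "force": force on the tool from outside, world axes, zero at the start; "moment": the same for the moment, N m; "grip_width": finger opening in m.
Only numpy, scipy, OpenCV 4.12 (cv2) and the standard library are available. Lean on these libraries where they do the work, as an engineer would, in place of code of your own. Each camera call takes 0.05 s, during which the arm holds its last target.

## Working session

There is one attempt and no reset: what is moved stays moved. The work goes in short steps, Python scripts to look and compute and a tool call to move; the robot and the scene stay as the last step left them, time stands still between calls to the robot, and variables do not carry over. Pictures are saved under pics/ and viewed, and the job is handed in when it is done.

Besides the shell and the picture viewer there is one more tool, called after "Request:" as name(argument=value, ...) on one line, values as JSON. arm_command: Moves the arm, as the interface text tells. Its arguments: {"type":"object","properties":{"series":{"type":"array","items":{"type":"number"}},"squeeze":{"type":"number"}},"required":["series"]}

```bash
ls; mkdir -p pics; python3 - <<'E'
from station import arm, vision, nets
import cv2, numpy as np
print(arm.sense(), arm.tip_extent)
for c in ("side","top"):
    p,d=vision.grab_frame(c); cv2.imwrite(f"pics/{c}0.png",p[:,:,::-1]); np.save(f"pics/{c}0.npy",d)
    m=vision.camera_model(c); print(c,{k:np.round(np.array(v,dtype=float),4).tolist() if not isinstance(v,str) else v for k,v in m.items()})
E
```

```text
pics
{'clock': 0.0, 'joints': array([ 6.62449021e+01,  6.67447473e+00,  8.26349449e+01, -5.21359047e-04,
        9.07552137e+01, -2.16784521e+00]), 'joint_velocities': array([-0.09745478, -0.07515429, -0.03767623,  0.02075919, -0.105584  ,
       -0.05777872]), 'joint_efforts': array([-2.13703170e-03, -7.21283484e+01, -6.22628903e+01,  7.79781584e-02,
        2.38811265e-02, -1.04287137e-04]), 'position': array([0.24830768, 0.62748195, 0.23490972]), 'orientation': array([-1.79935393e+02, -1.92393707e-03,  1.58412740e+02]), 'force': array([ 0.34550422, -0.62758084, -0.2829787 ]), 'moment': array([-0.05472141, -0.04892391, -0.00729671]), 'grip_width': 0.0931185937606476} 0.017
side {'camera_matrix': [[416.2017, 0.0, 312.4617], [0.0, 416.2017, 202.2798], [0.0, 0.0, 1.0]], 'origin': [0.0718, -0.9595, 0.6595], 'rotation': [58.3627, -0.2873, -31.9622]}
top {'camera_matrix': [[425.6453, 0.0, 314.7739], [0.0, 425.6453, 201.4276], [0.0, 0.0, 1.0]], 'origin': [0.3302, -0.1765, 1.1896], 'rotation': [12.1957, -0.258, -88.1669]}
```

View pics/top0.png

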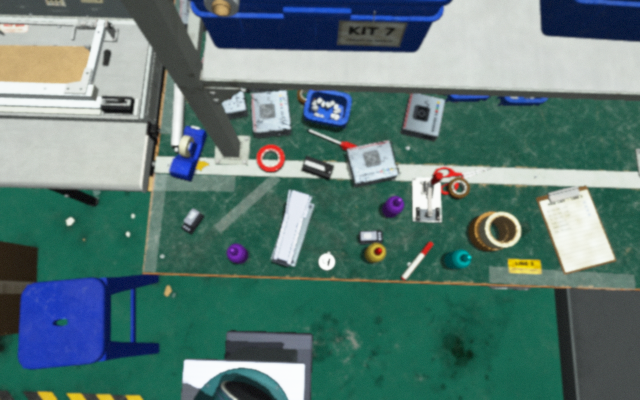

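View pics/side0.png

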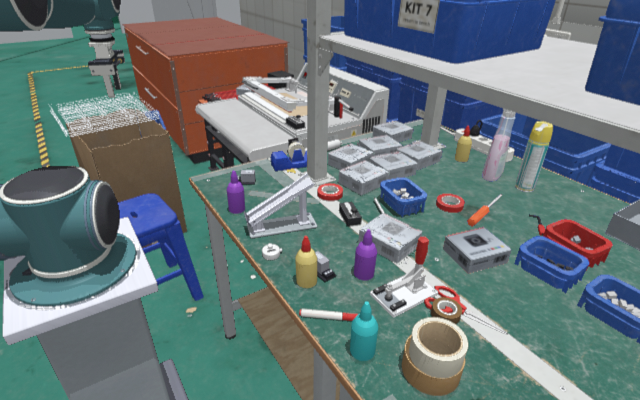

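```bash
cat > h.py <<'E'
import numpy as np, cv2
from scipy.spatial.transform import Rotation as Rt
def rot(r): return Rt.from_euler('xyz',r,degrees=True).as_matrix()
class Cam:
    def __init__(s,m):
        s.K=np.array(m['camera_matrix'],float); s.o=np.array(m['origin'],float); r=np.array(m['rotation'],float)
        s.R=r if r.shape==(3,3) else rot(r); s.m=m
    def proj(s,P):
        q=(np.atleast_2d(P)-s.o)@s.R; q=np.c_[q[:,0],-q[:,1],-q[:,2]]
        u=q@s.K.T; return u[:,:2]/u[:,2:]
    def ray(s,uv):
        uv=np.atleast_2d(uv).astype(float); d=np.c_[uv,np.ones(len(uv))]@np.linalg.inv(s.K).T
        return np.c_[d[:,0],-d[:,1],-d[:,2]]@s.R.T
    def at_z(s,uv,z):
        d=s.ray(uv); return s.o+d*((z-s.o[2])/d[:,2])[:,None]
    def cloud(s,D):
        v,u=np.mgrid[:D.shape[0],:D.shape[1]]; d=s.ray(np.c_[u.ravel(),v.ravel()])
        return (s.o+d*D.ravel()[:,None]).reshape(D.shape+(3,))
E
python3 - <<'E'
from station import arm, vision, nets
import cv2, numpy as np
from h import *
for c in ("side","top"):
    C=Cam(vision.camera_model(c)); print(list(C.m.keys()))
    p=cv2.imread(f"pics/{c}0.png"); D=np.load(f"pics/{c}0.npy"); X=C.cloud(D)
    for t in ("module_a_center","module_a_nose","glue_center","stop","mouth","counter_center","spare_stop_center"):
        for r in nets.place_of(t,c)[:4]:
            u=np.array(r['at']); i=np.round(u).astype(int)[::-1]
            print(c,t,round(r['p'],2),u.round(1),X[i[0],i[1]].round(3))
    pp=dict(top=(150,150,300,130),side=(190,150,230,150))[c]; x,y,w,h=pp
    cv2.imwrite(f"pics/{c}0z.png",cv2.resize(p[y:y+h,x:x+w],None,fx=800/w if c=='top' else 3.4,fy=800/w if c=='top' else 3.4,interpolation=cv2.INTER_CUBIC))
print(arm.sense()['clock'])
E
```

```text
['camera_matrix', 'origin', 'rotation']
side module_a_center 0.47 [245.5 173.9] [0.52  0.155 0.036]
side module_a_nose 0.78 [233.1 176.7] [0.427 0.022 0.112]
side glue_center 0.71 [305.5 257.3] [ 0.437 -0.353  0.084]
side glue_center 0.71 [362.9 325.7] [ 0.422 -0.573  0.086]
side glue_center 0.68 [366.8 251.3] [ 0.565 -0.404  0.081]
side stop 0.93 [248.7 219.2] [ 0.42  -0.087  0.037]
side mouth 0.92 [293.5 195.7] [ 0.525 -0.148  0.106]
side counter_center 0.52 [271.  249.9] [ 0.419 -0.216  0.019]
side spare_stop_center 0.6 [348.5 213.3] [ 0.672 -0.191  0.027]
['camera_matrix', 'origin', 'rotation']
top module_a_center 0.82 [191.1 220.4] [0.516 0.164 0.037]
top module_a_center 0.3 [325.4 261.9] [ 0.415 -0.207  0.023]
top module_a_nose 0.82 [182.9 233.2] [ 0.485  0.195 -0.003]
top glue_center 0.9 [392.2 203.4] [ 0.569 -0.377  0.094]
top glue_center 0.77 [460.6 260.6] [ 0.424 -0.555  0.088]
top glue_center 0.61 [378.8 251.5] [ 0.437 -0.339  0.118]
top stop 0.62 [281.9 263.6] [ 0.404 -0.092  0.05 ]
top mouth 0.97 [297.3 215.3] [ 0.528 -0.129  0.1  ]
top counter_center 0.78 [326.9 260.4] [ 0.42  -0.212  0.023]
top spare_stop_center 0.93 [316.5 164.6] [ 0.687 -0.174  0.03 ]
0.8
```

View pics/top0z.png

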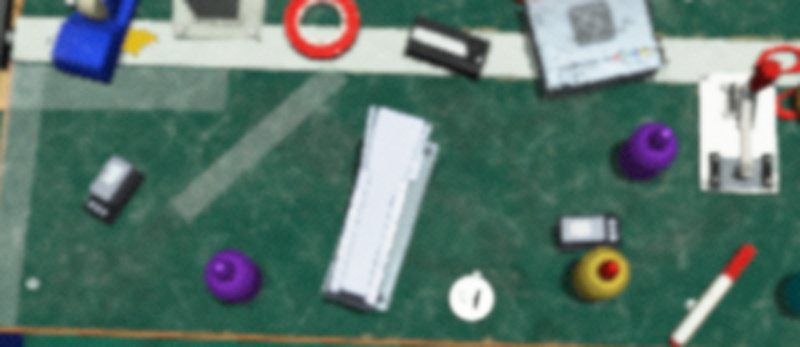

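View pics/side0z.png

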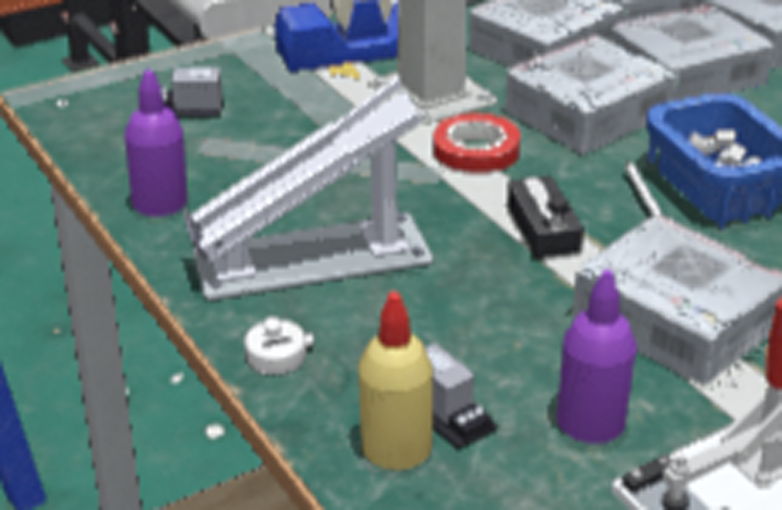

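```bash
python3 - <<'E'
from station import arm, vision, nets
from h import *
for c in ("side","top"):
    C=Cam(vision.camera_model(c)); D=np.load(f"pics/{c}0.npy"); X=C.cloud(D).reshape(-1,3); X=X[D.ravel()>0]
    np.save(f"pics/X_{c}.npy",X)
    def reg(x0,x1,y0,y1,z0,z1): return X[(X[:,0]>x0)&(X[:,0]<x1)&(X[:,1]>y0)&(X[:,1]<y1)&(X[:,2]>z0)&(X[:,2]<z1)]
    b=reg(.4,.65,-.35,.1,-.02,.01); print(c,'bench z',np.median(b[:,2]),b[:,2].std(),len(b))
    for n,(x,y) in dict(A=(.516,.164),B=(.487,-.33)).items():
        g=reg(x-.05,x+.05,y-.05,y+.05,.03,.05)
        print(n,len(g),g.mean(0).round(4),g[:,2].std().round(4),cv2.minAreaRect((g[:,:2]*1000).astype(np.float32)))
        g=reg(x-.05,x+.05,y-.05,y+.05,.01,.05)
        print(' all',len(g),g.min(0),g.max(0))
    for n,(x,y) in dict(glue=(.437,-.345),p1=(.565,-.39),p2=(.424,-.56),p3=(.43,.08)).items():
        g=reg(x-.05,x+.05,y-.05,y+.05,.03,.09)
        print(n,len(g),g.min(0).round(3),g.max(0).round(3))
    # channel
    g=reg(.36,.62,-.22,-.03,.03,.16)
    # slope coords with trial yaw
    print('chan',len(g)); pl=np.linalg.lstsq(np.c_[g[:,:2],np.ones(len(g))],g[:,2],rcond=None)[0]; print(pl, np.degrees(np.arctan2(pl[1],pl[0])),np.degrees(np.arctan(np.hypot(pl[0],pl[1]))))
E
```

```text
side bench z 0.0003048793752281065 0.0028969232221700224 5652
A 87 [0.5269 0.1584 0.0377] 0.0034 ((527.4144287109375, 161.35385131835938), (28.94801139831543, 44.4891357421875), 57.44593811035156)
 all 180 [0.4968346  0.13832575 0.0100376 ] [0.54922549 0.19093453 0.04218016]
B 190 [ 0.4781 -0.3411  0.0387] 0.0042 ((480.1667785644531, -341.62646484375), (90.6570816040039, 35.9765510559082), 46.52202606201172)
 all 394 [ 0.43736515 -0.36701113  0.01001003] [ 0.50573535 -0.29856876  0.04992009]
glue 566 [ 0.419 -0.367  0.03 ] [ 0.487 -0.322  0.09 ]
p1 504 [ 0.548 -0.416  0.03 ] [ 0.593 -0.374  0.09 ]
p2 748 [ 0.409 -0.588  0.03 ] [ 0.454 -0.542  0.09 ]
p3 14 [0.407 0.03  0.047] [0.423 0.039 0.089]
chan 1300
[ 0.41851318  0.02168872 -0.12562056] 2.9666001825941724 22.7373292768438
top bench z -0.0006314202204159569 0.0026999893682492482 11402
A 152 [0.5249 0.1637 0.0387] 0.0026 ((525.4547119140625, 164.52352905273438), (26.248960494995117, 43.47516632080078), 58.81407165527344)
 all 254 [0.48544714 0.14416794 0.01036666] [0.54951204 0.19562925 0.0438932 ]
B 154 [ 0.4869 -0.3208  0.0388] 0.0031 ((470.1497802734375, -323.54345703125), (62.244659423828125, 43.65339279174805), 6.708625316619873)
 all 236 [ 0.43729002 -0.36403786  0.01045416] [ 0.50556324 -0.29901442  0.04675712]
glue 300 [ 0.418 -0.363  0.03 ] [ 0.486 -0.3    0.09 ]
p1 244 [ 0.547 -0.412  0.031] [ 0.595 -0.363  0.09 ]
p2 269 [ 0.408 -0.585  0.03 ] [ 0.455 -0.534  0.09 ]
p3 79 [0.405 0.03  0.05 ] [0.45  0.055 0.09 ]
chan 1412
[ 0.50442179 -0.15034989 -0.18220926] -16.597415573435566 27.760165222263176
```

```bash
cat > fit.py <<'E'
from h import *
from scipy.optimize import least_squares
def sdbox(P,c,hs):
    q=np.abs(P-c)-hs; return np.linalg.norm(np.maximum(q,0),axis=1)+np.minimum(q.max(1),0)
def boxes(P,B): return np.min([sdbox(P,(np.array(a)+b)/2,(np.array(b)-a)/2) for a,b in B],0)
MOD=[((-.032,-.018,-.02),(.032,.018,-.014)),((-.032,-.012,-.02),(-.012,.012,-.004)),((-.012,-.012,-.02),(.032,.012,.020))]
CH=[((-.004,-.0235,-.004),(.135,.0235,0)),((-.004,-.0235,-.004),(.135,-.0195,.012)),((-.004,.0195,-.004),(.135,.0235,.012)),
    ((0,-.0235,.009),(.135,-.0145,.012)),((0,.0145,.009),(.135,.0235,.012)),((-.004,-.0235,-.004),(0,.0235,.021)),
    ((.135,-.024,-.004),(.195,.024,0)),]
def modfit(X,x0,z=.02):
    def tr(p,X):
        return (X-[p[0],p[1],z])@rot([0,0,p[2]*100])
    p=np.array(x0,float); p[2]/=100
    for it in range(4):
        S=X[(np.abs(boxes(tr(p,X),MOD))<(.015,.008,.006,.006)[it])&(X[:,2]>.006)]
        r=least_squares(lambda p:boxes(tr(p,S),MOD),p,loss='soft_l1',f_scale=.003,x_scale=[.001,.001,.0003],diff_step=1e-4); p=r.x
    return p[0],p[1],p[2]*100,len(S),np.sqrt(np.mean(r.fun**2))
def chfit(X,x0):
    def tr(p,X): return (X-p[:3])@(rot([0,0,p[3]*100])@rot([0,-30,0]))
    p=np.array(x0,float); p[3]/=100
    for it in range(4):
        q=tr(p,X); S=X[(np.abs(boxes(q,CH))<(.02,.012,.008,.008)[it])&(q[:,0]<.13)&(q[:,2]>-.003)]
        r=least_squares(lambda p:boxes(tr(p,S),CH),p,loss='soft_l1',f_scale=.003,x_scale=[.001,.001,.001,.0003],diff_step=1e-4); p=r.x
    return p[0],p[1],p[2],p[3]*100,len(S),np.sqrt(np.mean(r.fun**2))
E
python3 - <<'E'
from fit import *
Xs=np.load('pics/X_side.npy');Xt=np.load('pics/X_top.npy')
for n,X in (('side',Xs),('top',Xt),('both',np.r_[Xs,Xt])):
    np.set_printoptions(suppress=True)
    print(n,'A',np.round(modfit(X,(.52,.167,-31)),4))
    print(n,'B',np.round(modfit(X,(.487,-.329,85)),4))
    print(n,'C',np.round(chfit(X,(.41,-.09,.0325,-16)),4))
    for g0 in ((.437,-.345),):
        g=X[(np.linalg.norm(X[:,:2]-g0,axis=1)<.04)&(X[:,2]>.02)&(X[:,2]<.085)]
        r=least_squares(lambda p:np.linalg.norm(g[:,:2]-p,axis=1)-.0245,g0,loss='soft_l1',f_scale=.003); print('glue',r.x.round(4),len(g))
E
```

```text
side A [  0.5195   0.1688 -30.9781 200.       0.0019]
side B [  0.4926  -0.3331  94.587  311.       0.0011]
side C [  0.4197  -0.0928   0.0344 -15.4719 725.       0.0011]
glue [ 0.4454 -0.3391] 520
top A [  0.517    0.1701 -30.7315 274.       0.0016]
top B [  0.4902  -0.3315  95.0559 244.       0.0018]
top C [  0.4167  -0.0895   0.0355 -15.6522 779.       0.0011]
glue [ 0.4433 -0.3398] 193
both A [  0.5183   0.1694 -30.8125 474.       0.0018]
both B [  0.4916  -0.3329  96.2371 556.       0.0015]
both C [   0.4185   -0.0918    0.0369  -15.6701 1486.        0.0012]
glue [ 0.445  -0.3391] 713
```

```bash
cat > ov.py <<'E'
from fit import *
def draw(c,C,img,tag,A,B,Ch,crop,f):
    im=cv2.resize(img,None,fx=f,fy=f,interpolation=cv2.INTER_CUBIC)
    def box(a,b,R,t,col):
        a=np.array(a);b=np.array(b)
        P=np.array([[(a,b)[i][0],(a,b)[j][1],(a,b)[k][2]] for i in(0,1) for j in(0,1) for k in(0,1)])
        u=(C.proj(P@R.T+t)+.5)*f
        for i in range(8):
            for k in(1,2,4):
                if i&k==0: cv2.line(im,tuple(np.int32(u[i]*8)),tuple(np.int32(u[i|k]*8)),col,1,cv2.LINE_AA,3)
    for M,col in((A,(0,0,255)),(B,(255,0,255))):
        if M is not None:
            for a,b in MOD: box(a,b,rot([0,0,M[2]]),np.array([M[0],M[1],.02]),col)
    if Ch is not None:
        R=rot([0,0,Ch[3]])@rot([0,-30,0])
        for a,b in (CH[0],CH[3],CH[4],CH[5],CH[6]): box(a,b,R,np.array(Ch[:3]),(0,200,0))
    x,y,w,h=crop; cv2.imwrite(f'pics/{tag}.png',im[int(y*f):int((y+h)*f),int(x*f):int((x+w)*f)])
E
python3 - <<'E'
from ov import *
from station import vision
np.set_printoptions(suppress=True)
Xs=np.load('pics/X_side.npy');Xt=np.load('pics/X_top.npy')
for n,X in (('side',Xs),('top',Xt)):
    R=rot([0,0,-15.6])@rot([0,-30,0]); t=np.array([.418,-.091,.0325]); q=(X-t)@R
    for lo,hi in((0.01,.045),(.045,.09),(.09,.13),(.14,.19)):
        s=q[(q[:,0]>lo)&(q[:,0]<hi)&(np.abs(q[:,2])<.03)]
        fl=s[np.abs(s[:,1])<.008]; print(n,lo,'floor z',np.median(fl[:,2]).round(4),len(fl), [ (round(np.median(s[(np.abs(s[:,1]-y)<.003),2]),4)) for y in (-.024,-.021,-.018,-.015,-.012,-.009,.009,.012,.015,.018,.021,.024)])
    s=q[(np.abs(q[:,1])<.02)&(np.abs(q[:,2])<.04)]
    for x in np.arange(-.012,.02,.004):
        k=s[np.abs(s[:,0]-x)<.002]; print('  x',round(x,3),len(k), np.percentile(k[:,2],[10,50,90]).round(4) if len(k) else '')
for c,cr in (('side',(230,150,120,90)),('top',(170,180,220,95))):
    draw(c,Cam(vision.camera_model(c)),cv2.imread(f'pics/{c}0.png'),f'ov_{c}',(.5183,.1694,-30.8),(.4915,-.3325,95),(.418,-.091,.0355,-15.6),cr,6.5 if c=='side' else 3.6)
E
```

```text
side 0.01 floor z 0.0001 11 [np.float64(0.0046), np.float64(0.0023), np.float64(-0.0063), np.float64(-0.0116), np.float64(-0.0042), np.float64(-0.0289), np.float64(0.0005), np.float64(0.0021), np.float64(0.0069), np.float64(0.0033), np.float64(0.0043), np.float64(0.011)]
side 0.045 floor z 0.0007 13 [np.float64(0.0047), np.float64(0.0067), np.float64(0.0118), np.float64(0.0115), np.float64(0.0103), np.float64(nan), np.float64(-0.0), np.float64(0.0013), np.float64(0.0076), np.float64(0.0048), np.float64(0.0039), np.float64(0.0104)]
side 0.09 floor z 0.0008 13 [np.float64(0.0049), np.float64(0.0059), np.float64(0.012), np.float64(0.0121), np.float64(nan), np.float64(nan), np.float64(-0.0002), np.float64(0.0005), np.float64(0.007), np.float64(0.0039), np.float64(0.0041), np.float64(0.0114)]
side 0.14 floor z 0.0004 56 [np.float64(0.0039), np.float64(-0.0047), np.float64(-0.0184), np.float64(-0.0188), np.float64(-0.023), np.float64(-0.0084), np.float64(-0.0001), np.float64(0.0001), np.float64(0.0002), np.float64(0.0014), np.float64(0.0046), np.float64(0.0052)]
  x -0.012 15 [-0.0238 -0.0
[... 951 characters left out ...]
4(0.0008), np.float64(0.001), np.float64(0.0009), np.float64(0.0029), np.float64(0.0122), np.float64(0.0126), np.float64(0.0122)]
top 0.14 floor z 0.0005 113 [np.float64(0.0102), np.float64(0.001), np.float64(0.0009), np.float64(0.0013), np.float64(0.0016), np.float64(0.0013), np.float64(0.0007), np.float64(0.0006), np.float64(0.0001), np.float64(0.0009), np.float64(0.0015), np.float64(0.0083)]
  x -0.012 0 
  x -0.008 0 
  x -0.004 8 [0.0163 0.0201 0.0216]
  x 0.0 60 [0.0028 0.0146 0.0224]
  x 0.004 25 [-0.0013  0.0019  0.0126]
  x 0.008 20 [-0.0008  0.0028  0.0142]
  x 0.012 18 [-0.0011  0.0005  0.0128]
  x 0.016 23 [-0.0008  0.0012  0.0125]
  return _methods._mean(a, axis=axis, dtype=dtype,
  ret = ret.dtype.type(ret / rcount)
```

View pics/ov_side.png

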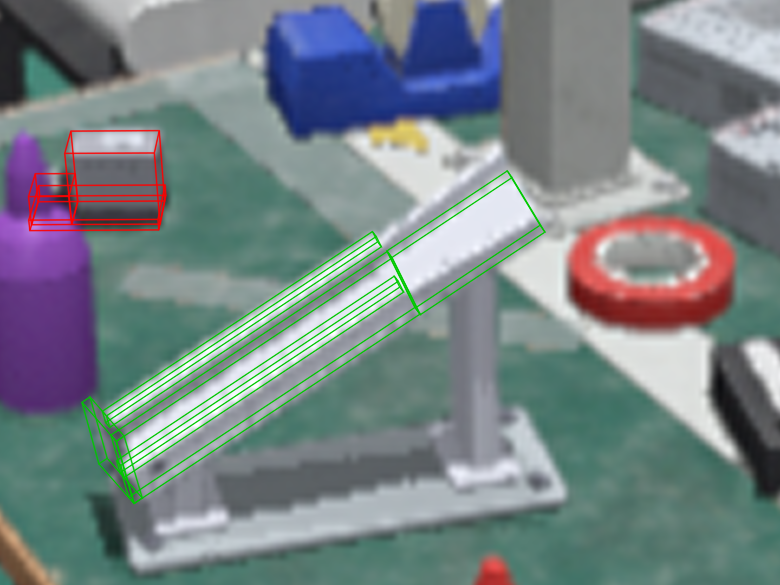

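View pics/ov_top.png

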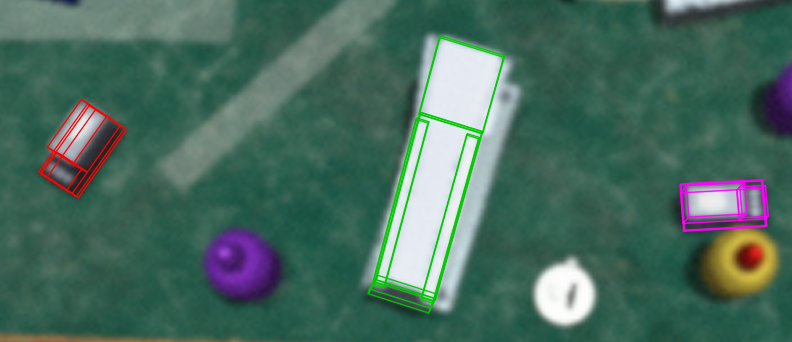

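```bash
python3 - <<'E'
from fit import *
np.set_printoptions(suppress=True)
Xs=np.load('pics/X_side.npy');Xt=np.load('pics/X_top.npy'); X=np.r_[Xs,Xt]
for g0 in ((.45,.06),(.57,-.39),(.43,-.56),(.445,-.339)):
    g=X[(np.linalg.norm(X[:,:2]-g0,axis=1)<.04)&(X[:,2]>.02)&(X[:,2]<.085)]
    r=least_squares(lambda p:np.linalg.norm(g[:,:2]-p,axis=1)-.0245,g0,loss='soft_l1',f_scale=.003); print('bottle',r.x.round(4),len(g))
# tall things map: z>.09
for x0 in np.arange(.3,1.0,.05):
    print(round(x0,2),[int(1000*X[(X[:,0]>x0)&(X[:,0]<x0+.05)&(X[:,1]>y)&(X[:,1]<y+.05),2].max(initial=0)) for y in np.arange(.3,-.65,-.05)])
E
```

```text
bottle [0.4491 0.0533] 45
bottle [ 0.5744 -0.3885] 717
bottle [ 0.4354 -0.5615] 958
bottle [ 0.4461 -0.3392] 785
0.3 [0, 0, 0, 0, 0, 0, 0, 0, 0, 0, 0, 0, 0, 0, 0, 0, 0, 0, 0]
0.35 [0, 5, 4, 6, 4, 4, 4, 5, 3, 48, 13, 20, 4, 5, 5, 17, 4, 6, 5]
0.4 [0, 7, 5, 4, 7, 78, 130, 6, 65, 72, 28, 28, 7, 132, 105, 16, 18, 97, 129]
0.45 [0, 6, 4, 20, 6, 5, 75, 5, 95, 102, 8, 5, 41, 115, 91, 4, 19, 72, 85]
0.5 [0, 6, 5, 43, 40, 7, 6, 5, 112, 123, 130, 4, 37, 40, 76, 6, 46, 26, 5]
0.55 [29, 9, 5, 5, 6, 5, 6, 5, 7, 141, 141, 4, 5, 5, 128, 112, 57, 24, 5]
0.6 [41, 7, 53, 52, 6, 6, 5, 7, 6, 8, 6, 5, 50, 49, 35, 12, 146, 143, 25]
0.65 [41, 6, 69, 73, 11, 8, 12, 22, 23, 30, 50, 52, 50, 51, 49, 45, 19, 44, 26]
0.7 [41, 5, 86, 87, 275, 684, 675, 663, 661, 453, 454, 454, 454, 454, 453, 453, 453, 453, 454]
0.75 [52, 43, 40, 67, 6, 630, 625, 612, 616, 619, 620, 620, 622, 624, 623, 453, 453, 453, 453]
0.8 [87, 26, 32, 4, 48, 450, 452, 255, 49, 58, 58, 61, 58, 4, 572, 453, 454, 454, 584]
0.85 [82, 30, 34, 45, 50, 451, 49, 50, 52, 58, 59, 58, 59, 5, 570, 453, 453, 454, 588]
0.9 [54, 28, 33, 47, 48, 49, 49, 49, 50, 54, 57, 57, 52, 18, 568, 451, 452, 453, 453]
0.95 [56, 6, 20, 46, 47, 49, 48, 48, 48, 2, 2, 21, 21, 21, 565, 451, 451, 451, 57]
```

```bash
cat > mv.py <<'E'
import sys
from h import *
from station import arm
def go(*wps):
    s=arm.sense(); p=np.array(s['position']); o=np.array(s['orientation']); R=rot(o)
    print('t',round(s['clock'],2),'p',p.round(4),'o',o.round(2),'F',np.round(s['force'],1),'w',round(s['grip_width'],4),'J',np.round(s['joints'],0))
    for x,y,z,yaw in wps:
        d=R.T@(np.array([x,y,z])-p); t=(-(yaw-o[2])+180)%360-180
        print((x,y,z,yaw),'->',d.round(4),'turn',round(t,1),'rows~',round(max(np.linalg.norm(d)/.0625,abs(t)/10.7),1))
E
python3 -c "
from mv import *
go((.527,.164,.2,149.2),(.527,.164,.1,149.2),(.527,.164,.036,149.2))"
```

```text
t 0.8 p [0.2484 0.6276 0.2356] o [180.    -0.   158.41] F [0.3 0.6 0.9] w 0.0931 J [66.  7. 83.  0. 91. -2.]
(0.527, 0.164, 0.2, 149.2) -> [-0.4297 -0.3286  0.0356] turn 9.2 rows~ 8.7
(0.527, 0.164, 0.1, 149.2) -> [-0.4297 -0.3286  0.1356] turn 9.2 rows~ 8.9
(0.527, 0.164, 0.036, 149.2) -> [-0.4297 -0.3286  0.1996] turn 9.2 rows~ 9.2
```

Request:
arm_command(series=[0.6, -0.43, -0.3285, 0.035, 9.2, 0.6, -0.43, -0.3285, 0.035, 9.2, 0.6, -0.43, -0.3285, 0.035, 9.2, 0.6, -0.43, -0.3285, 0.035, 9.2, 0.6, -0.43, -0.3285, 0.035, 9.2, 0.6, -0.43, -0.3285, 0.035, 9.2, 0.6, -0.43, -0.3285, 0.035, 9.2, 0.6, -0.43, -0.3285, 0.035, 9.2, 0.6, -0.43, -0.3285, 0.035, 9.2, 0.6, -0.43, -0.3285, 0.035, 9.2, 0.6, -0.43, -0.3285, 0.085, 9.2, 0.6, -0.43, -0.3285, 0.135, 9.2, 0.6, -0.43, -0.3285, 0.135, 9.2], squeeze=10)

```text
clock: 2.42
position: [0.5253, 0.1642, 0.0977]
orientation: [-179.8, -0.2, 149.2]
force: [-0.5, 1.0, 0.4]
grip_width: 0.0556
```

```bash
python3 - <<'E'
from mv import *
go((.527,.164,.036,149.2))
from station import vision
C=Cam(vision.camera_model('side'))
p,d=vision.grab_frame('side'); p=p[:,:,::-1]
x,y,w,h=170,110,160,120
cv2.imwrite('pics/s1.png',cv2.resize(p[y:y+h,x:x+w],None,fx=5,fy=5,interpolation=cv2.INTER_CUBIC))
p,d=vision.grab_frame('top'); p=p[:,:,::-1]
x,y,w,h=130,160,160,120
cv2.imwrite('pics/t1.png',cv2.resize(p[y:y+h,x:x+w],None,fx=5,fy=5,interpolation=cv2.INTER_CUBIC))
E
```

```text
t 2.42 p [0.5253 0.1642 0.0977] o [-179.77   -0.24  149.25] F [-0.5  1.   0.4] w 0.0556 J [ 15.  -5. 107.   0.  78. -45.]
(0.527, 0.164, 0.036, 149.2) -> [-0.0018  0.0009  0.0617] turn 0.0 rows~ 1.0
```

View pics/s1.png

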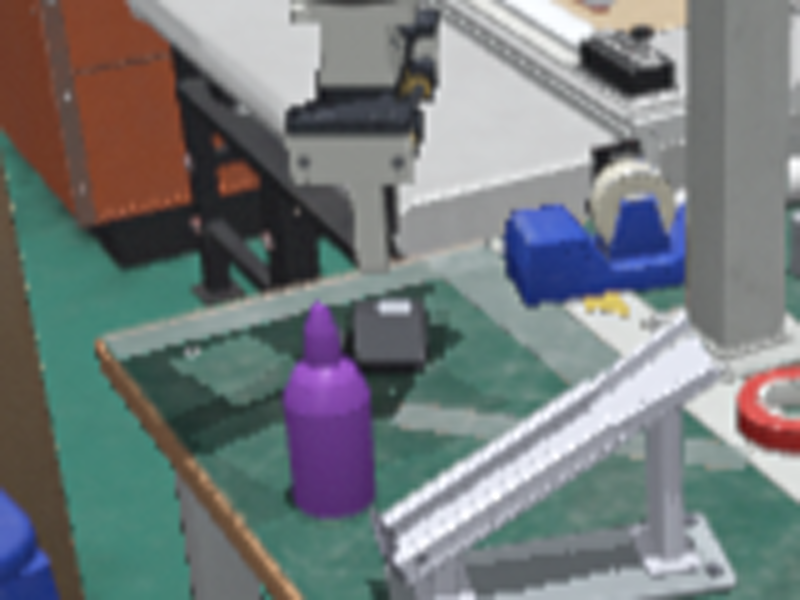

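View pics/t1.png

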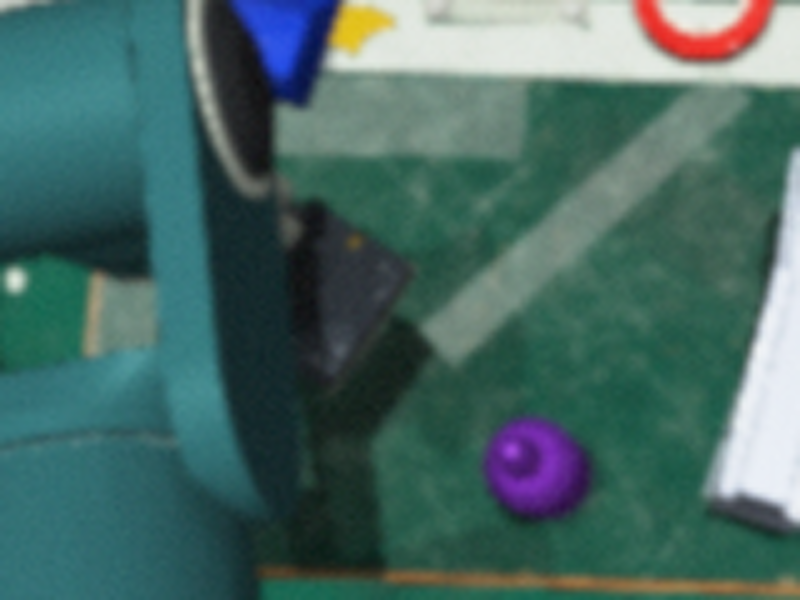

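Request:
arm_command(series=[0.6, -0.002, 0.001, 0.04, 0, 0.6, -0.002, 0.001, 0.0615, 0, 0.6, -0.002, 0.001, 0.0615, 0, 0.3, -0.002, 0.001, 0.0615, 0, 0.15, -0.002, 0.001, 0.0615, 0, 0.15, -0.002, 0.001, 0.0615, 0, 0.15, -0.002, 0.001, 0.0615, 0], squeeze=8)

```text
clock: 3.4
position: [0.5301, 0.1645, 0.0414]
orientation: [179.9, 0.1, 149.2]
force: [-1.7, -0.9, 4.7]
grip_width: 0.024
```

```bash
python3 - <<'E'
from mv import *
go((.527,.164,.036,149.2))
from station import vision
p,d=vision.grab_frame('side'); p=p[:,:,::-1]
x,y,w,h=200,120,80,60
cv2.imwrite('pics/s2.png',cv2.resize(p[y:y+h,x:x+w],None,fx=9,fy=9,interpolation=cv2.INTER_CUBIC))
go()
E
```

```text
t 3.4 p [0.5301 0.1645 0.0414] o [1.7994e+02 6.0000e-02 1.4925e+02] F [-1.7 -0.9  4.7] w 0.024 J [ 15.  -1. 109.   0.  72. -45.]
(0.527, 0.164, 0.036, 149.2) -> [ 0.0024 -0.002   0.0054] turn 0.0 rows~ 0.1
t 3.45 p [0.5301 0.1645 0.0414] o [1.7994e+02 6.0000e-02 1.4925e+02] F [-0.2  0.4  5.8] w 0.024 J [ 15.  -1. 109.   0.  72. -45.]
```

View pics/s2.png

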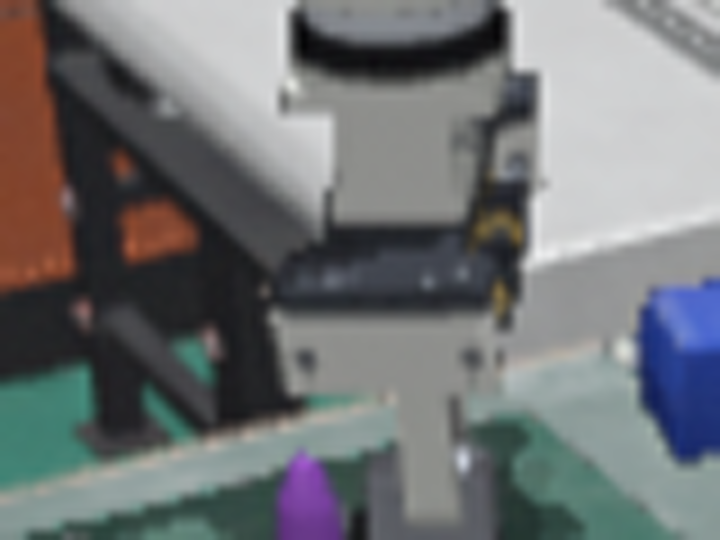

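```bash
python3 - <<'E'
from mv import *
go((.53,.164,.22,149.2),(.53,.02,.24,155),(.5555,-.1297,.23,164.4),(.5555,-.1297,.19,164.4))
E
```

```text
t 3.45 p [0.5301 0.1645 0.0414] o [1.7994e+02 6.0000e-02 1.4925e+02] F [-0.2  0.4  5.8] w 0.024 J [ 15.  -1. 109.   0.  72. -45.]
(0.53, 0.164, 0.22, 149.2) -> [-0.0003 -0.0003 -0.1786] turn 0.0 rows~ 2.9
(0.53, 0.02, 0.24, 155) -> [-0.074  -0.124  -0.1986] turn -5.8 rows~ 3.9
(0.5555, -0.1297, 0.23, 164.4) -> [-0.1725 -0.2396 -0.1887] turn -15.2 rows~ 5.6
(0.5555, -0.1297, 0.19, 164.4) -> [-0.1724 -0.2397 -0.1487] turn -15.2 rows~ 5.3
```

Request:
arm_command(series=[0.15, 0, 0, -0.03, 0, 0.15, 0, 0, -0.07, 0, 0.15, 0, 0, -0.12, 0, 0.15, 0, 0, -0.17, 0, 0.15, -0.02, -0.035, -0.195, -2, 0.15, -0.05, -0.08, -0.2, -4, 0.15, -0.085, -0.13, -0.2, -7, 0.15, -0.12, -0.18, -0.195, -10, 0.15, -0.15, -0.22, -0.19, -13, 0.15, -0.1725, -0.2395, -0.189, -15.2, 0.15, -0.1725, -0.2395, -0.189, -15.2, 0.15, -0.1725, -0.2395, -0.165, -15.2, 0.15, -0.1725, -0.2395, -0.149, -15.2, 0.15, -0.1725, -0.2395, -0.149, -15.2, 0.15, -0.1725, -0.2395, -0.149, -15.2])

```text
clock: 5.32
position: [0.5559, -0.1293, 0.1911]
orientation: [180.0, 0.1, 164.5]
force: [0.6, 0.2, -0.7]
grip_width: 0.0239
```

```bash
cat > look.py <<'E'
from mv import *
from station import vision
def look(tag,cam,crop,f):
    p,d=vision.grab_frame(cam); np.save(f'pics/{tag}.npy',d); p=p[:,:,::-1]; cv2.imwrite(f'pics/{tag}_full.png',p)
    x,y,w,h=crop; cv2.imwrite(f'pics/{tag}.png',cv2.resize(p[y:y+h,x:x+w],None,fx=f,fy=f,interpolation=cv2.INTER_CUBIC))
E
python3 - <<'E'
from look import *
look('s3','side',(220,120,120,110),5)
look('t3','top',(220,150,150,130),5)
go((.5555,-.1297,.171,164.4),(.5555,-.1297,.162,164.4))
E
```

```text
t 5.42 p [ 0.5559 -0.1294  0.1913] o [1.7995e+02 1.4000e-01 1.6446e+02] F [-0.2  0.2 -0.5] w 0.024 J [-16.  -6.  99.   0.  86. -90.]
(0.5555, -0.1297, 0.171, 164.4) -> [ 0.0004 -0.0004  0.0203] turn 0.1 rows~ 0.3
(0.5555, -0.1297, 0.162, 164.4) -> [ 0.0004 -0.0004  0.0293] turn 0.1 rows~ 0.5
```

View pics/s3.png

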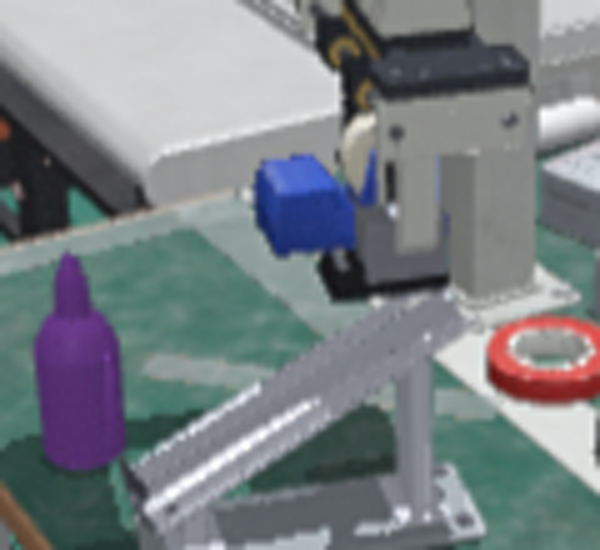

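View pics/t3.png

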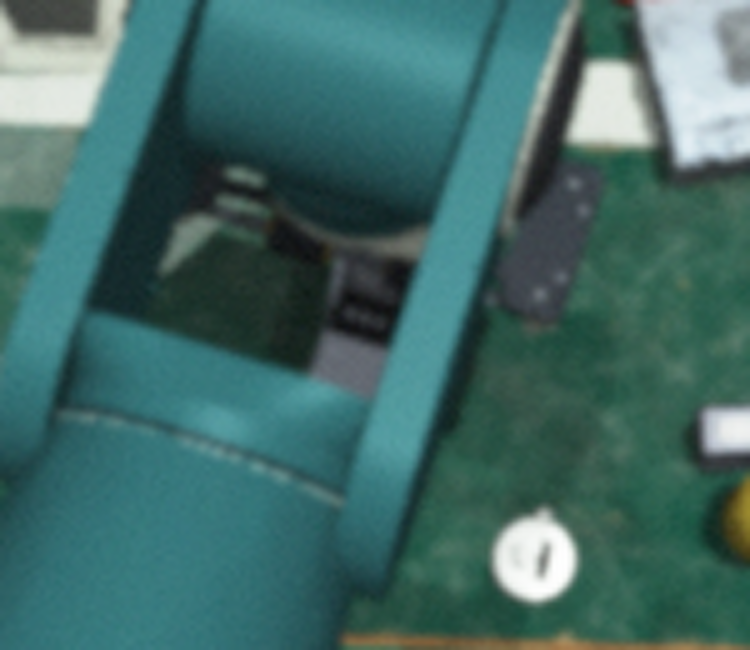

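Request:
arm_command(series=[0.15, 0, 0, 0.01, 0, 0.15, 0, 0, 0.02, 0, 0.15, 0, 0, 0.023, 0, 0.15, 0, 0, 0.026, 0, 0.15, 0, 0, 0.026, 0], squeeze=4)

```text
clock: 6.05
position: [0.556, -0.1295, 0.1653]
orientation: [180.0, 0.1, 164.5]
force: [-2.0, 0.5, 1.1]
grip_width: 0.0237
```

```bash
python3 - <<'E'
from look import *
look('s4','side',(220,120,120,110),5)
go((.5555,-.1297,.162,164.4))
E
```

```text
t 6.1 p [ 0.556  -0.1295  0.1653] o [1.7996e+02 1.4000e-01 1.6445e+02] F [-1.8  1.4  0.3] w 0.024 J [-16.  -5. 101.   0.  84. -90.]
(0.5555, -0.1297, 0.162, 164.4) -> [ 0.0004 -0.0004  0.0033] turn 0.1 rows~ 0.1
```

View pics/s4.png

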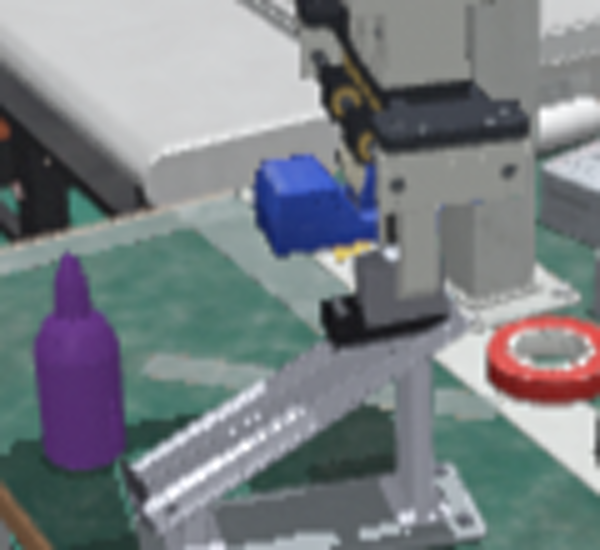

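Request:
arm_command(series=[0.15, 0, 0, 0.003, 0, 0.15, 0, 0, 0.005, 0, 0.15, 0, 0, 0.007, 0, 0.15, 0, 0, 0.007, 0], squeeze=3)

```text
clock: 6.6
position: [0.556, -0.1295, 0.158]
orientation: [180.0, 0.1, 164.4]
force: [-0.8, 0.5, 0.3]
grip_width: 0.024
```

```bash
python3 - <<'E'
from look import *
look('s5','side',(250,140,70,60),10)
go((.5555,-.1297,.162,164.4))
E
```

```text
t 6.65 p [ 0.556  -0.1295  0.1581] o [1.7995e+02 1.3000e-01 1.6445e+02] F [-1.2  0.  -0.9] w 0.0247 J [-16.  -5. 101.   0.  83. -90.]
(0.5555, -0.1297, 0.162, 164.4) -> [ 0.0004 -0.0003 -0.0039] turn 0.1 rows~ 0.1
```

View pics/s5.png

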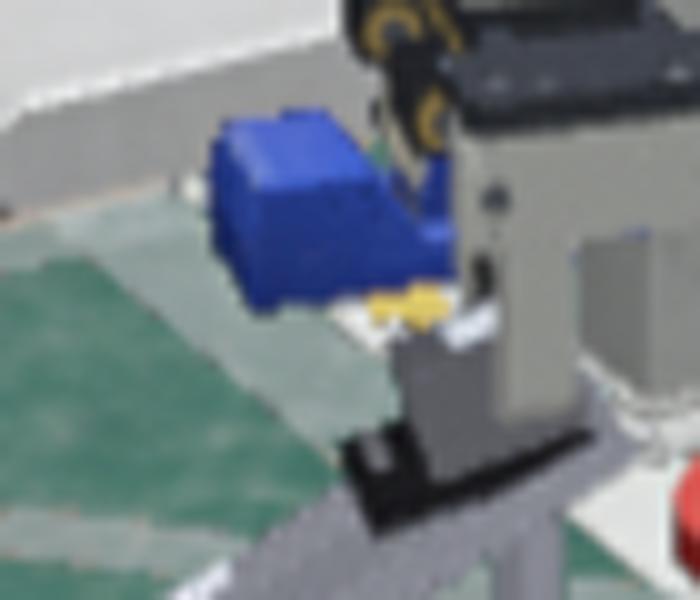

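Request:
arm_command(series=[0.15, 0, 0, 0.002, 0, 0.15, 0, 0, 0.004, 0, 0.15, 0, 0, 0.004, 0], squeeze=3)

```text
clock: 7.02
position: [0.556, -0.1295, 0.154]
orientation: [180.0, 0.1, 164.5]
force: [-0.3, 0.2, 1.7]
grip_width: 0.0239
```

```bash
python3 - <<'E'
from look import *
look('s6','side',(250,140,70,60),10)
look('t6','top',(260,180,60,50),10)
go((.5555,-.1297,.162,164.4))
E
```

```text
t 7.12 p [ 0.556  -0.1295  0.1539] o [1.7996e+02 1.2000e-01 1.6445e+02] F [-0.6  0.2  2.4] w 0.0244 J [-16.  -4. 102.   0.  83. -90.]
(0.5555, -0.1297, 0.162, 164.4) -> [ 0.0004 -0.0003 -0.0081] turn 0.1 rows~ 0.1
```

View pics/s6.png

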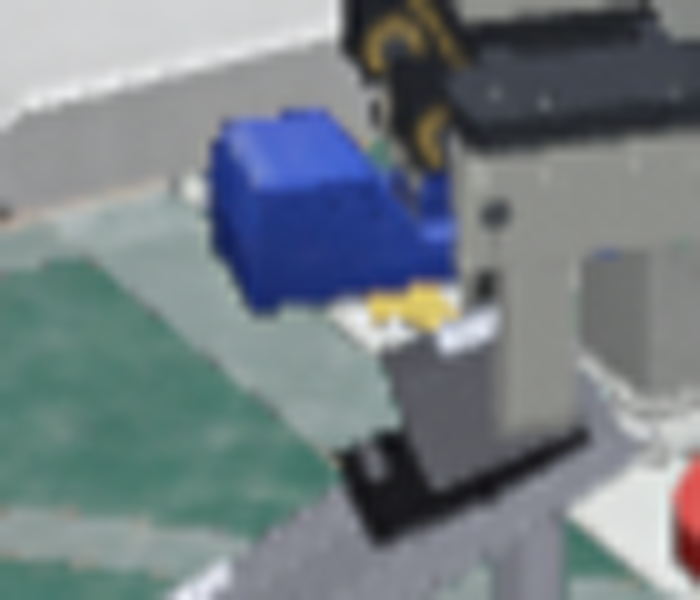

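View pics/t6.png

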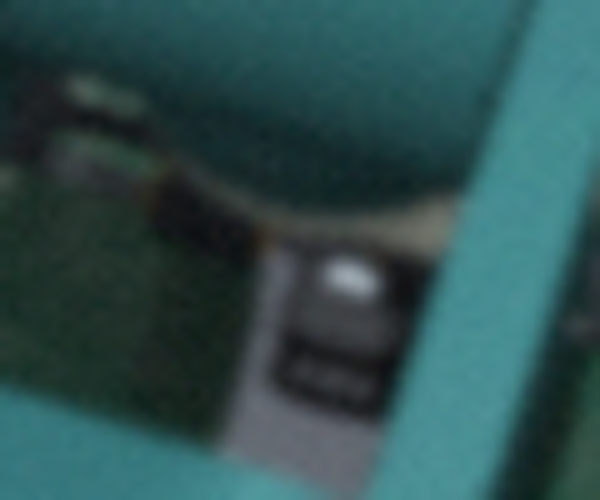

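Request:
arm_command(series=[0.33, 0, 0, 0, 0, 0.33, 0, 0, 0, 0, 0.33, 0, 0, 0, 0, 0.33, 0, 0, 0, 0])

```text
clock: 7.62
position: [0.556, -0.1295, 0.1539]
orientation: [180.0, 0.1, 164.5]
force: [0.3, -0.3, -0.4]
grip_width: 0.0307
```

```bash
python3 - <<'E'
from look import *
look('s7','side',(225,140,100,90),7)
go((.5555,-.1297,.162,164.4))
E
```

```text
t 7.67 p [ 0.556  -0.1295  0.1539] o [1.7996e+02 1.3000e-01 1.6446e+02] F [-0.7  0.7  0.8] w 0.0306 J [-16.  -4. 102.   0.  83. -90.]
(0.5555, -0.1297, 0.162, 164.4) -> [ 0.0004 -0.0004 -0.0081] turn 0.1 rows~ 0.1
```

View pics/s7.png

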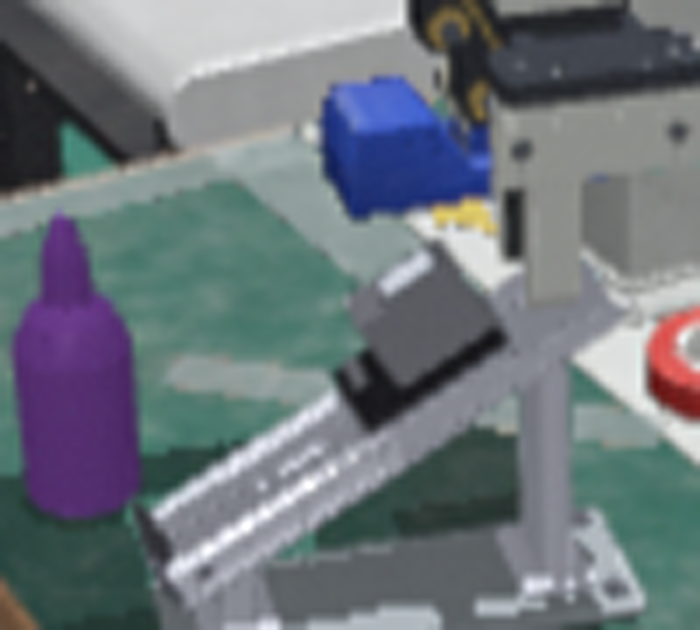

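```bash
python3 - <<'E'
from look import *
look('s8','side',(235,160,70,60),11)
E
```

```text
(no output)
```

View pics/s8.png

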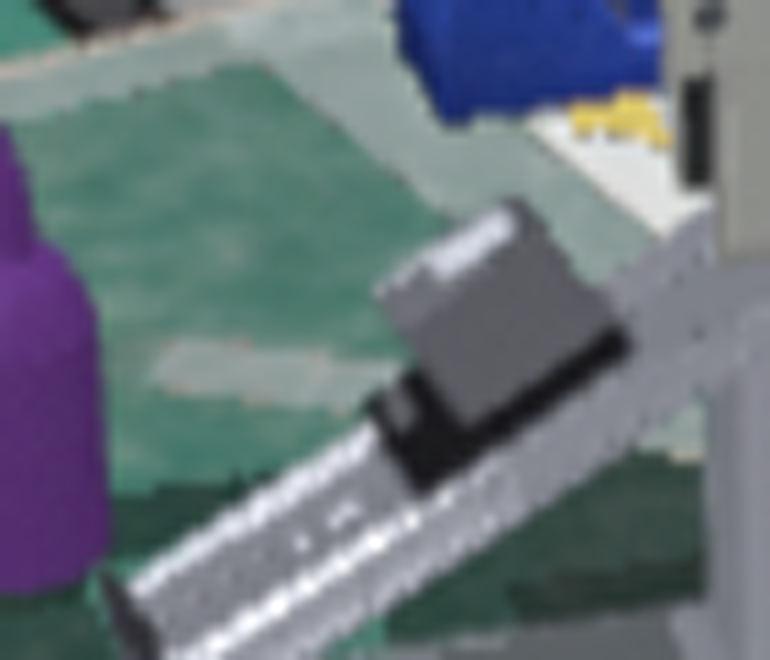

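Request:
arm_command(series=[0.6, 0, 0, -0.03, 0, 0.6, 0, 0, -0.07, 0, 0.6, 0, 0, -0.07, 0])

```text
clock: 8.1
position: [0.5568, -0.1297, 0.2273]
orientation: [180.0, 0.4, 164.5]
force: [1.0, 0.5, 0.0]
grip_width: 0.0541
```

```bash
python3 - <<'E'
from look import *
look('s9','side',(220,160,90,75),8)
look('t9','top',(260,180,80,100),6)
go()
E
```

```text
t 8.2 p [ 0.5558 -0.1295  0.2237] o [1.7996e+02 1.4000e-01 1.6445e+02] F [-0.4 -0.1  0.4] w 0.0554 J [-16.  -6.  97.   0.  89. -90.]
```

View pics/s9.png

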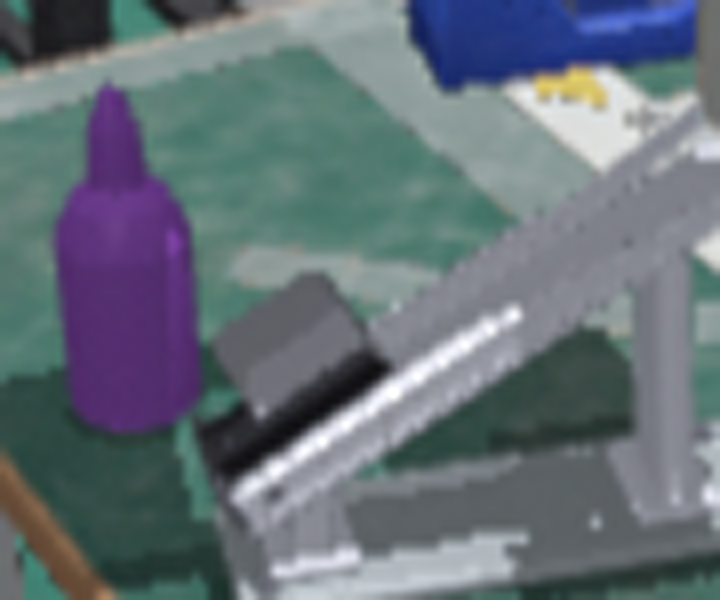

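View pics/t9.png

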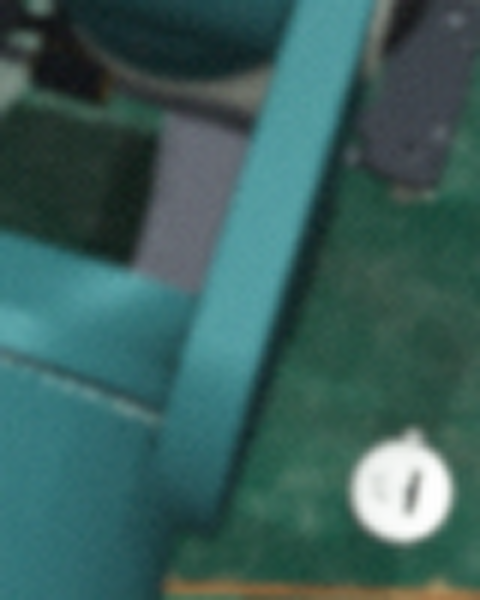

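```bash
python3 - <<'E'
from look import *
from fit import *
C=Cam(vision.camera_model('side')); t=np.array([.417,-.091,.033]); R=rot([0,0,-15.6])@rot([0,-30,0])
u=C.proj((t+np.array([[.135,0,0],[.135,-.0145,.012],[.135,-.0235,.012],[0,-.0145,.012]])@R.T)); print(u.round(1))
D=np.load('pics/s9.npy'); X=C.cloud(D).reshape(-1,3); q=(X-t)@R; s=q[(q[:,0]>-.02)&(q[:,0]<.12)&(abs(q[:,1])<.03)&(q[:,2]>.02)&(q[:,2]<.08)]
print(len(s),np.percentile(s,[2,10,50,90,98],axis=0).round(4))
from scipy.optimize import least_squares
for z in (.02,.032):
  p=np.array([.034,0,z,0,0.])
  def tr(p,S): return (S-p[:3])@rot([0,p[4]*100,p[3]*100])
  s=q[(q[:,0]>-.02)&(q[:,0]<.12)&(abs(q[:,1])<.03)&(q[:,2]>.016)&(q[:,2]<.08)]
  for k in (.02,.01,.006):
    S=s[abs(boxes(tr(p,s),MOD))<k]; r=least_squares(lambda p:boxes(tr(p,S),MOD),p,loss='soft_l1',f_scale=.003,diff_step=1e-4,x_scale=[.001,.001,.001,.0003,.0003]); p=r.x
  print(z,p.round(4),len(S),r.cost)
E
```

```text
[[290.8 193.3]
 [289.8 192.8]
 [290.6 194.5]
 [247.1 221.2]]
305 [[ 0.0038 -0.0222  0.021 ]
 [ 0.0155 -0.0195  0.0252]
 [ 0.0421 -0.0045  0.0314]
 [ 0.0637  0.0095  0.0446]
 [ 0.0673  0.0139  0.0472]]
0.02 [ 0.0375 -0.0034  0.0258  0.1403  0.1979] 256 0.0008206444464125922
0.032 [ 0.0313 -0.0076  0.0418  0.0515 -0.1577] 272 0.0009579402656962083
```

```bash
python3 - <<'E'
from look import *
go((.50,.16,.25,164.4))
E
```

```text
t 8.2 p [ 0.5558 -0.1295  0.2237] o [1.7996e+02 1.4000e-01 1.6445e+02] F [-0.4 -0.1  0.4] w 0.0554 J [-16.  -6.  97.   0.  89. -90.]
(0.5, 0.16, 0.25, 164.4) -> [ 0.1313  0.264  -0.0264] turn 0.1 rows~ 4.7
```

Request:
arm_command(series=[0.6, 0.13, 0.265, -0.026, 0, 0.6, 0.13, 0.265, -0.026, 0, 0.6, 0.13, 0.265, -0.026, 0, 0.6, 0.13, 0.265, -0.026, 0, 0.6, 0.13, 0.265, -0.026, 0, 0.6, 0.13, 0.265, -0.026, 0])

```text
clock: 8.95
position: [0.5006, 0.1631, 0.2485]
orientation: [180.0, 0.1, 164.7]
force: [-0.1, -0.2, -0.1]
grip_width: 0.0558
```

```bash
python3 - <<'E'
from look import *
look('s10','side',(235,185,60,45),13)
look('t10','top',(260,180,70,90),7)
go()
from fit import *
t=np.array([.417,-.091,.033]); R=rot([0,0,-15.6])@rot([0,-30,0])
Q={}
for c,f in (('side','s10'),('top','t10')):
    C=Cam(vision.camera_model(c)); D=np.load(f'pics/{f}.npy'); X=C.cloud(D).reshape(-1,3); q=(X-t)@R; s=q[(q[:,0]>-.02)&(q[:,0]<.12)&(abs(q[:,1])<.03)&(q[:,2]>.016)&(q[:,2]<.08)]
    Q[c]=s
    for x in np.arange(0,.08,.008):
        k=s[abs(s[:,0]-x)<.004]; print(c,round(x,3),len(k),np.percentile(k[:,2],[50,90]).round(4) if len(k) else '', np.percentile(k[k[:,2]>.03,1],[5,95]).round(4) if (k[:,2]>.03).any() else '')
E
```

```text
t 9.05 p [0.5013 0.1607 0.2485] o [-1.7999e+02  7.0000e-02  1.6451e+02] F [ 1.  -0.5 -0. ] w 0.056 J [ 15. -12. 100.  -0.  93. -59.]
side 0.0 12 [0.0199 0.0217] 
side 0.008 19 [0.0272 0.0314] [-0.0092 -0.0047]
side 0.016 18 [0.0282 0.0289] [-0.0056 -0.0056]
side 0.024 33 [0.0294 0.0441] [-0.0071  0.0128]
side 0.032 47 [0.0333 0.0435] [-0.0086  0.0117]
side 0.04 48 [0.0338 0.0447] [-0.0062  0.0126]
side 0.048 44 [0.0335 0.0451] [-0.0073  0.0109]
side 0.056 48 [0.0334 0.0443] [-0.0067  0.0132]
side 0.064 55 [0.0326 0.0442] [-0.0078  0.015 ]
side 0.072 2 [0.0273 0.0282] 
top 0.0 24 [0.0227 0.0265] [-0.0033 -0.0033]
top 0.008 31 [0.0277 0.0333] [-0.0172 -0.0018]
top 0.016 21 [0.029  0.0315] [-0.0081 -0.0028]
top 0.024 47 [0.0362 0.0473] [-0.013   0.0256]
top 0.032 53 [0.0369 0.0466] [-0.0136  0.0254]
top 0.04 52 [0.036  0.0467] [-0.0094  0.0268]
top 0.048 51 [0.0383 0.0466] [-0.004   0.0253]
top 0.056 58 [0.0366 0.0464] [-0.0058  0.0275]
top 0.064 79 [0.0311 0.0428] [-0.0073  0.0238]
top 0.072 0
```

View pics/s10.png

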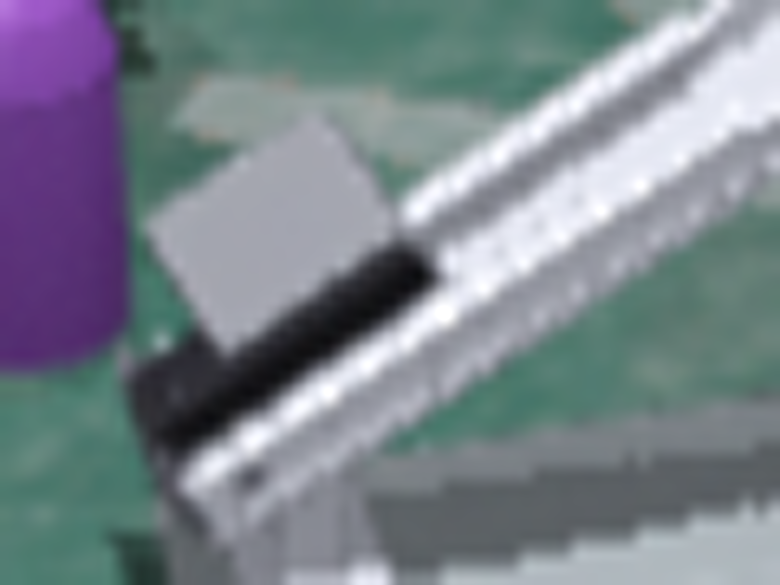

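View pics/t10.png

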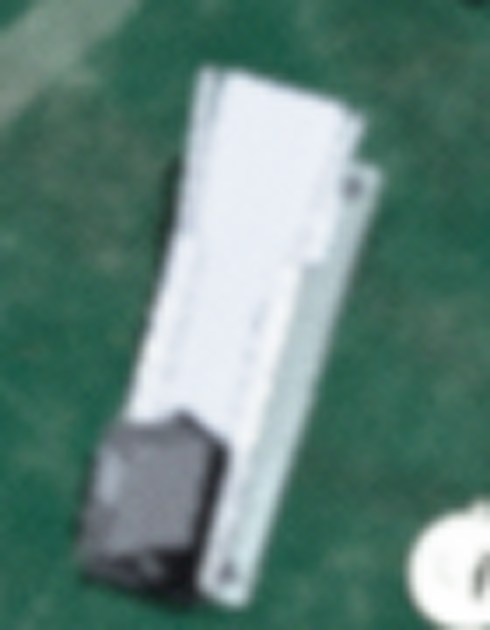

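```bash
cat > fit6.py <<'E'
from fit import *
T0=np.array([.417,-.091,.033]); RC=rot([0,0,-15.6])@rot([0,-30,0])
def clouds(tags,t=T0,R=RC):
    from station import vision
    out=[]
    for c,f in tags:
        C=Cam(vision.camera_model(c)); D=np.load(f'pics/{f}.npy'); X=C.cloud(D)[D>0]; out.append((X-t)@R)
    return np.vstack(out)
def fit6(s,p0):
    # p: xyz (channel frame), euler xyz deg
    def tr(p,S): return (S-p[:3])@rot(p[3:]*100)
    p=np.r_[p0[:3],np.array(p0[3:])/100.]
    for k in (.02,.012,.008,.006):
        S=s[abs(boxes(tr(p,s),MOD))<k]
        r=least_squares(lambda p:boxes(tr(p,S),MOD),p,loss='soft_l1',f_scale=.003,diff_step=1e-4,x_scale=[.001]*3+[.0003]*3); p=r.x
    d=np.abs(boxes(tr(p,s),MOD))
    return np.r_[p[:3],p[3:]*100],len(S),(d<.004).mean()
E
python3 - <<'E'
from fit6 import *
np.set_printoptions(suppress=True)
q=clouds((('side','s10'),('top','t10')))
s=q[(q[:,0]>-.01)&(q[:,0]<.075)&(q[:,1]>-.03)&(q[:,1]<.04)&(q[:,2]>.016)&(q[:,2]<.08)]
print(len(s))
for roll in (0,-20,-40,-60,20,40):
    p,n,f=fit6(s,(.035,0.0,.028,roll,0,0)); print(roll,p.round(4),n,f.round(3))
E
```

```text
743
0 [  0.0332   0.0065   0.0267 -46.3421   0.3015   1.2143] 729 0.969
-20 [  0.0332   0.0065   0.0267 -46.3421   0.3015   1.2143] 729 0.969
-40 [  0.0332   0.0065   0.0267 -46.3421   0.3015   1.2143] 729 0.969
-60 [  0.0332   0.0065   0.0267 -46.3421   0.3015   1.2143] 729 0.969
20 [ 0.0349 -0.0139  0.0496 37.4944 -1.1223  3.8628] 620 0.771
40 [ 0.034  -0.0079  0.0365 65.7987  1.1857  4.9767] 551 0.598
```

```bash
python3 - <<'E'
from look import *
from fit6 import T0,RC
def ch(x,y,z): return tuple((T0+RC@np.array([x,y,z])+[0,0,.017]).round(4))
a=ch(.045,.003,.0235); b=ch(.045,-.022,.0235)
print(a,b)
go((a[0],a[1],.2,164.4),(*a,164.4),(*b,164.4))
E
```

```text
(np.float64(0.444), np.float64(-0.0954), np.float64(0.0929)) (np.float64(0.4373), np.float64(-0.1195), np.float64(0.0929))
t 9.05 p [0.5013 0.1607 0.2485] o [-1.7999e+02  7.0000e-02  1.6451e+02] F [ 1.  -0.5 -0. ] w 0.056 J [ 15. -12. 100.  -0.  93. -59.]
(np.float64(0.444), np.float64(-0.0954), 0.2, 164.4) -> [-0.0131 -0.2621  0.0485] turn 0.1 rows~ 4.3
(np.float64(0.444), np.float64(-0.0954), np.float64(0.0929), 164.4) -> [-0.013  -0.262   0.1556] turn 0.1 rows~ 4.9
(np.float64(0.4373), np.float64(-0.1195), np.float64(0.0929), 164.4) -> [-0.013  -0.287   0.1556] turn 0.1 rows~ 5.2
```

Request:
arm_command(series=[0.73, -0.013, -0.262, 0.048, 0, 0.73, -0.013, -0.262, 0.048, 0, 0.73, -0.013, -0.262, 0.048, 0, 0.73, -0.013, -0.262, 0.048, 0, 0.73, -0.013, -0.262, 0.048, 0, 0.73, -0.013, -0.262, 0.048, 0, 0.73, -0.013, -0.262, 0.09, 0, 0.73, -0.013, -0.262, 0.12, 0, 0.73, -0.013, -0.262, 0.12, 0])

```text
clock: 10.18
position: [0.4434, -0.0942, 0.1269]
orientation: [-180.0, -0.1, 164.6]
force: [0.4, -0.6, 0.8]
grip_width: 0.068
```

```bash
python3 - <<'E'
from look import *
go((.444,-.0954,.0929,164.4))
E
```

```text
t 10.18 p [ 0.4434 -0.0942  0.1269] o [-1.8000e+02 -1.3000e-01  1.6458e+02] F [ 0.4 -0.6  0.8] w 0.068 J [-15. -19. 117.  -0.  83. -90.]
(0.444, -0.0954, 0.0929, 164.4) -> [-0.001 -0.001  0.034] turn 0.2 rows~ 0.5
```

Request:
arm_command(series=[0.73, -0.001, -0.001, 0.02, 0, 0.73, -0.001, -0.001, 0.033, 0, 0.73, -0.001, -0.001, 0.034, 0, 0.73, -0.001, -0.001, 0.034, 0])

```text
clock: 10.68
position: [0.4442, -0.0955, 0.0933]
orientation: [-180.0, -0.1, 164.6]
force: [0.1, 0.3, -0.3]
grip_width: 0.0678
```

```bash
python3 - <<'E'
from look import *
look('s11','side',(225,170,80,65),10)
go((.444,-.0954,.0929,164.4),(.4373,-.1195,.0929,164.4))
E
```

```text
t 10.72 p [ 0.4443 -0.0955  0.0935] o [-1.8000e+02 -9.0000e-02  1.6457e+02] F [-0.7 -0.7  0.3] w 0.0681 J [-15. -18. 119.  -0.  79. -90.]
(0.444, -0.0954, 0.0929, 164.4) -> [0.0003 0.0001 0.0006] turn 0.2 rows~ 0.0
(0.4373, -0.1195, 0.0929, 164.4) -> [ 0.0004 -0.025   0.0006] turn 0.2 rows~ 0.4
```

View pics/s11.png

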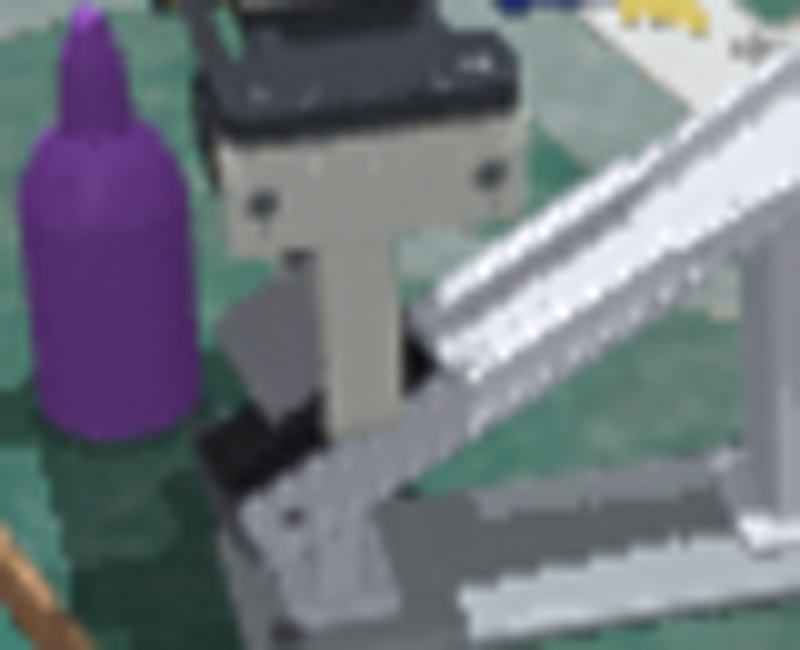

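Request:
arm_command(series=[0.73, 0, -0.008, 0, 0, 0.73, 0, -0.014, 0, 0, 0.73, 0, -0.019, 0, 0, 0.73, 0, -0.023, 0, 0, 0.73, 0, -0.025, 0, 0, 0.73, 0, -0.025, 0, 0])

```text
clock: 11.48
position: [0.4379, -0.1196, 0.094]
orientation: [179.9, -0.1, 164.6]
force: [1.4, 5.6, 4.8]
grip_width: 0.0851
```

```bash
python3 - <<'E'
from look import *
look('s12','side',(225,170,80,65),10)
go()
E
```

```text
t 11.53 p [ 0.4379 -0.1195  0.094 ] o [ 1.7993e+02 -5.0000e-02  1.6455e+02] F [2.  6.3 4.1] w 0.0854 J [-19. -18. 119.   0.  79. -93.]
```

View pics/s12.png

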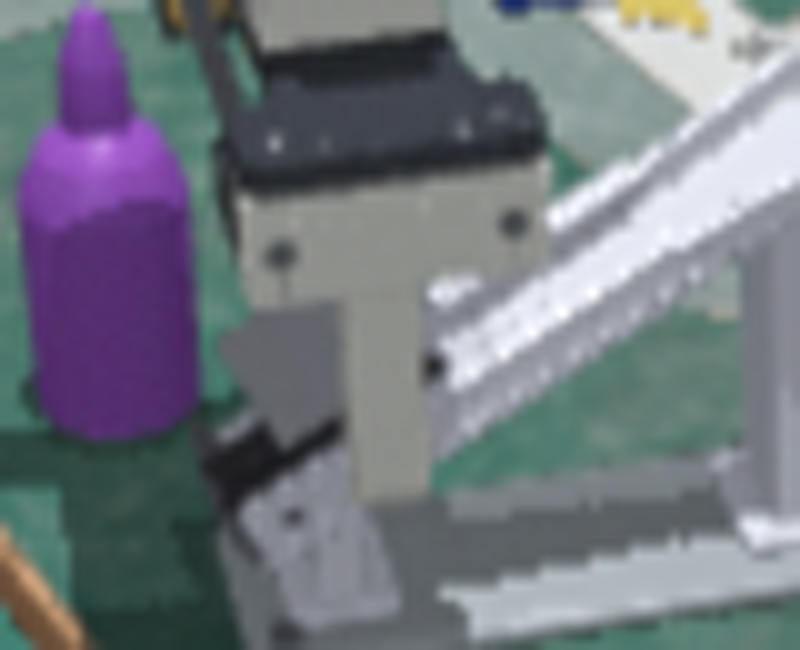

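Request:
arm_command(series=[0.73, 0, -0.002, 0, 0, 0.73, 0, -0.002, 0, 0, 0.6, 0, 0.003, 0, 0], squeeze=20)

```text
clock: 11.9
position: [0.4385, -0.1169, 0.0938]
orientation: [179.9, -0.1, 164.5]
force: [0.5, 0.0, -0.6]
grip_width: 0.0621
```

```bash
python3 - <<'E'
from look import *
look('s13','side',(225,170,80,65),10)
go()
E
```

```text
t 11.95 p [ 0.4386 -0.1163  0.0938] o [ 1.7993e+02 -7.0000e-02  1.6453e+02] F [0.6 0.4 0.7] w 0.0586 J [-18. -18. 119.   0.  79. -93.]
```

View pics/s13.png

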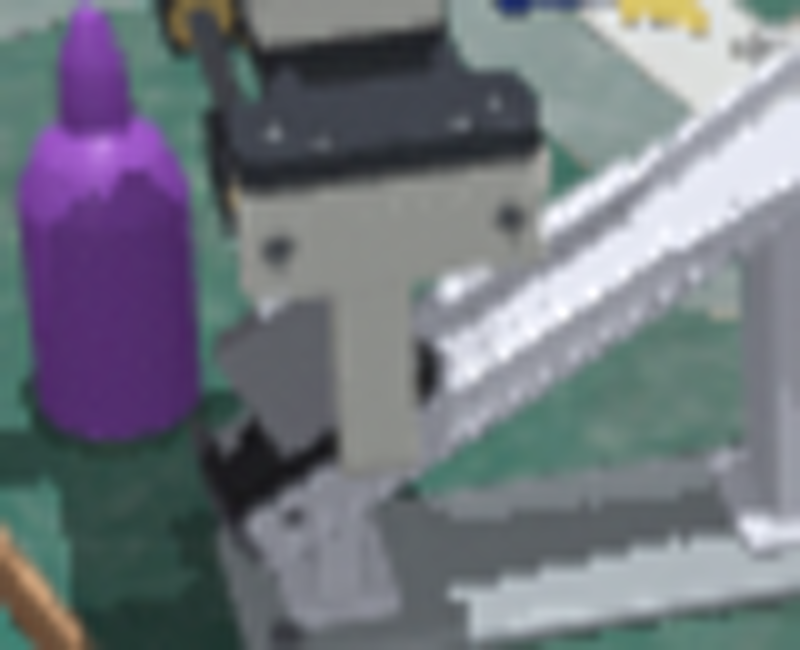

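Request:
arm_command(series=[0.5, 0, 0.006, 0, 0, 0.4, 0, 0.01, 0, 0, 0.3, 0, 0.015, 0, 0, 0.15, 0, 0.017, 0, 0, 0.15, 0, 0.017, 0, 0, 0.15, 0, 0.017, 0, 0], squeeze=10)

```text
clock: 12.7
position: [0.4431, -0.1002, 0.0939]
orientation: [180.0, -0.1, 164.5]
force: [-2.4, -0.8, 4.7]
grip_width: 0.0244
```

```bash
python3 - <<'E'
from look import *
look('s14','side',(225,170,80,65),10)
go()
E
```

```text
t 12.75 p [ 0.4431 -0.1002  0.0939] o [ 1.7996e+02 -7.0000e-02  1.6451e+02] F [-2.3 -1.4  4.1] w 0.0245 J [-16. -18. 119.   0.  79. -91.]
```

View pics/s14.png

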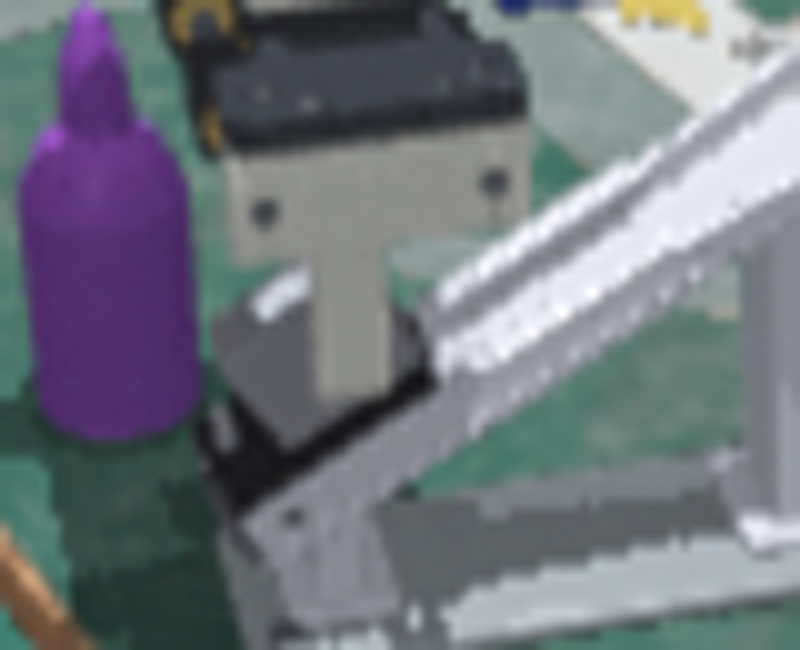

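Request:
arm_command(series=[0.295, 0, 0, 0, 0, 0.295, 0, 0, 0, 0, 0.295, 0.0045, 0, -0.008, 0, 0.295, 0.0045, 0, -0.008, 0, 0.15, 0.0045, 0, -0.008, 0, 0.15, 0.0045, 0, -0.008, 0, 0.15, 0.0045, 0, -0.008, 0])

```text
clock: 13.62
position: [0.4389, -0.099, 0.1023]
orientation: [180.0, -0.0, 164.5]
force: [-2.4, 1.1, 6.2]
grip_width: 0.0244
```

```bash
python3 - <<'E'
from look import *
from fit6 import T0,RC
look('s15','side',(225,170,80,65),10)
s=arm.sense(); tip=s['position']-[0,0,.017]; print('tip in channel',(RC.T@(tip-T0)).round(4))
# carry targets: tip = channel point; up along slope
go()
print('e in tool',(rot(s['orientation']).T@RC[:,0]).round(3),'n in tool',(rot(s['orientation']).T@RC[:,2]).round(3))
E
```

```text
tip in channel [ 0.0463 -0.0018  0.0336]
t 13.68 p [ 0.4389 -0.099   0.1022] o [ 1.7995e+02 -5.0000e-02  1.6452e+02] F [-2.   1.7  6.1] w 0.024 J [-16. -19. 119.   0.  80. -91.]
e in tool [-0.866 -0.001 -0.501] n in tool [ 0.501  0.002 -0.866]
```

View pics/s15.png

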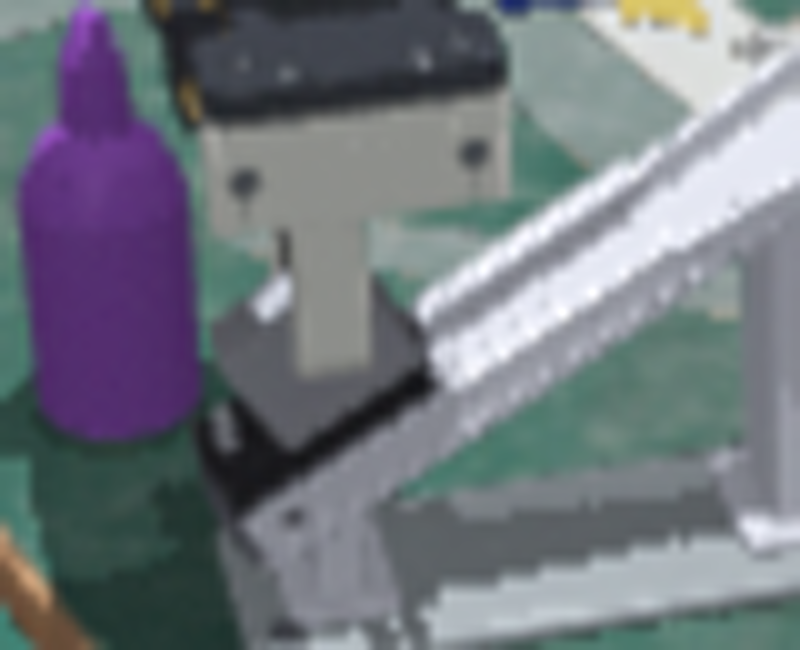

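Request:
arm_command(series=[0.15, 0.004, 0, -0.007, 0, 0.15, -0.016, 0, -0.022, 0, 0.15, -0.05, 0, -0.04, 0, 0.15, -0.085, 0.001, -0.058, 0, 0.15, -0.11, 0.001, -0.073, 0, 0.15, -0.1235, 0.001, -0.0805, 0, 0.15, -0.1235, 0.001, -0.0805, 0, 0.15, -0.1275, 0.001, -0.0735, 0, 0.15, -0.13, 0.001, -0.069, 0, 0.15, -0.13, 0.001, -0.069, 0])

```text
clock: 14.92
position: [0.5641, -0.1327, 0.1703]
orientation: [180.0, -0.1, 164.5]
force: [0.3, -0.2, -0.5]
grip_width: 0.0241
```

```bash
python3 - <<'E'
from look import *
from fit6 import T0,RC
look('s16','side',(250,140,80,65),10)
look('t16','top',(260,180,60,50),10)
s=arm.sense(); tip=s['position']-[0,0,.017]; print('tip in channel',(RC.T@(tip-T0)).round(4), 'moved from grasp', (RC.T@(tip-T0)-[.0463,-.0018,.0336]).round(4))
go()
E
```

```text
tip in channel [ 0.1931 -0.0006  0.0283] moved from grasp [ 0.1468  0.0012 -0.0053]
t 15.03 p [ 0.5643 -0.1327  0.1711] o [ 1.7995e+02 -7.0000e-02  1.6452e+02] F [-0.5  0.5 -1.8] w 0.024 J [-16.  -4.  99.   0.  85. -90.]
```

View pics/s16.png

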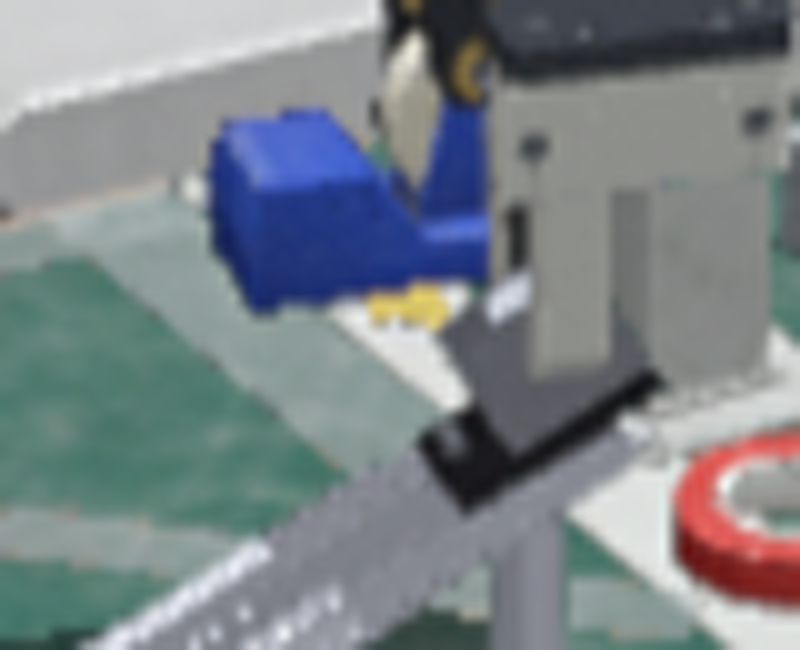

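View pics/t16.png

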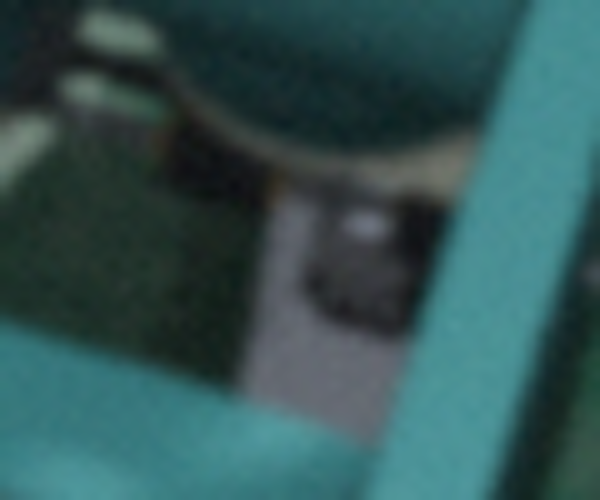

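```bash
cat > ov2.py <<'E'
from look import *
from fit6 import *
TR=[((.135,-.0195,0),(.195,.0195,0.0)),((.135,-.0235,-.004),(.195,.0235,-.004))]
def over(tag,cam,crop,f,cx,cy,cn,out,ch=True):
    C=Cam(vision.camera_model(cam)); im=cv2.imread(f'pics/{tag}_full.png'); x,y,w,h=crop
    im=cv2.resize(im[y:y+h,x:x+w],None,fx=f,fy=f,interpolation=cv2.INTER_CUBIC)
    def L(P,col):
        u=(C.proj(T0+np.array(P)@RC.T)-[x,y]+.5)*f
        for i in range(len(u)-1): cv2.line(im,tuple(np.int32(u[i])),tuple(np.int32(u[i+1])),col,1,cv2.LINE_AA)
    if ch:
        for sg in(1,-1):
            L([(0,sg*.0145,.012),(.135,sg*.0145,.012),(.135,sg*.0235,.012),(0,sg*.0235,.012)],(0,255,0))
            L([(.135,sg*.0195,0),(.195,sg*.026,0)],(0,255,255)); L([(.135,sg*.0195,.01),(.195,sg*.026,.01)],(0,255,255))
        L([(.195,.026,0),(.195,-.026,0)],(0,255,255)); L([(0,-.0195,.021),(0,.0195,.021)],(0,255,0)); L([(.135,-.0195,0),(.135,.0195,0)],(0,255,255))
    for a,b in MOD:
        for z in (a[2],b[2]):
            L([(cx+u,cy+v,cn+z) for u,v in((a[0],a[1]),(b[0],a[1]),(b[0],b[1]),(a[0],b[1]),(a[0],a[1]))],(0,0,255))
    cv2.imwrite(f'pics/{out}.png',im)
E
python3 - <<'E'
from ov2 import *
over('s16','side',(250,140,80,65),10,.032+.1468,-.0006,.032-.0053,'os16')
over('t16','top',(260,180,60,50),10,.032+.1468,-.0006,.032-.0053,'ot16')
over('s10','side',(235,150,80,80),9,-1,0,0,'os10')
over('t10','top',(260,180,70,90),7,-1,0,0,'ot10')
E
```

```text
(no output)
```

View pics/os16.png

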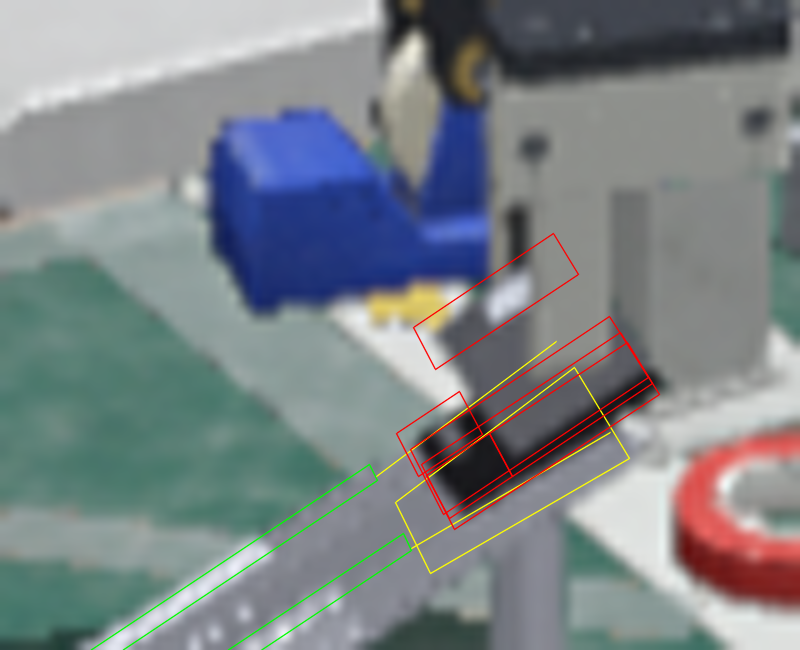

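View pics/ot16.png

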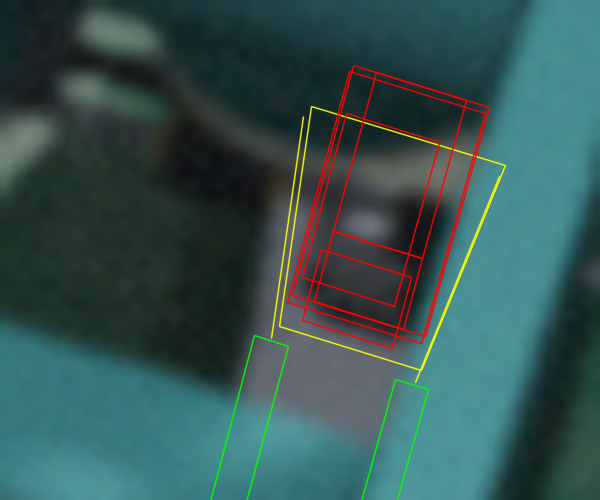

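View pics/os10.png

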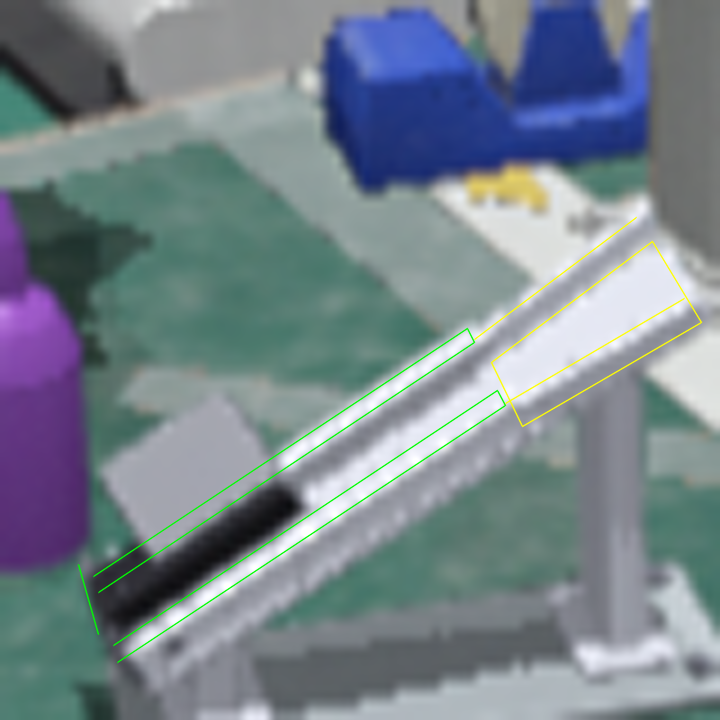

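View pics/ot10.png

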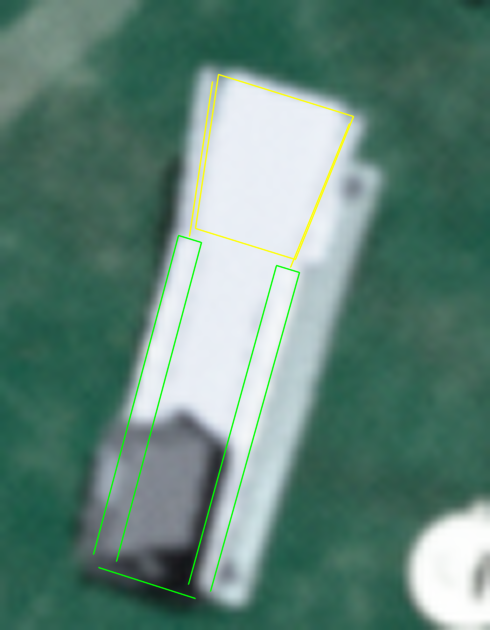

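Request:
arm_command(series=[0.15, -0.0015, 0, 0.0026, 0, 0.15, -0.003, 0, 0.005, 0, 0.15, -0.004, 0, 0.007, 0, 0.15, -0.004, 0, 0.007, 0], squeeze=5)

```text
clock: 15.52
position: [0.5683, -0.1339, 0.1644]
orientation: [180.0, -0.0, 164.5]
force: [-1.3, 0.8, 3.5]
grip_width: 0.024
```

```bash
python3 - <<'E'
from ov2 import *
look('s17','side',(250,140,80,65),10)
s=arm.sense(); tip=s['position']-[0,0,.017]; print('moved from grasp', (RC.T@(tip-T0)-[.0463,-.0018,.0336]).round(4))
go()
E
```

```text
moved from grasp [ 0.1471  0.0012 -0.0132]
t 15.57 p [ 0.5683 -0.1339  0.1644] o [ 1.7996e+02 -3.0000e-02  1.6452e+02] F [-0.9  0.7  4.5] w 0.0239 J [-16.  -3.  99.   0.  84. -90.]
```

View pics/s17.png

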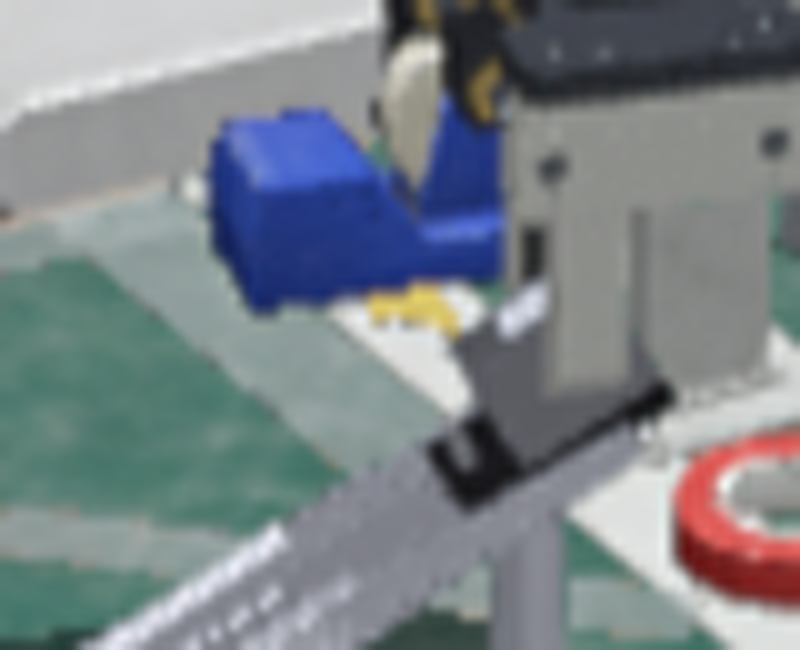

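Request:
arm_command(series=[0.15, 0.007, 0, 0.004, 0, 0.15, 0.014, 0, 0.008, 0, 0.15, 0.0215, 0, 0.0125, 0, 0.15, 0.0215, 0, 0.0125, 0], squeeze=5)

```text
clock: 16.08
position: [0.5468, -0.1278, 0.1514]
orientation: [179.9, -0.1, 164.5]
force: [-1.2, 3.6, 0.0]
grip_width: 0.0241
```

```bash
python3 - <<'E'
from ov2 import *
look('s18','side',(250,140,80,65),10)
look('t18','top',(260,180,60,50),10)
s=arm.sense(); tip=s['position']-[0,0,.017]; print('moved from grasp', (RC.T@(tip-T0)-[.0463,-.0018,.0336]).round(4))
go()
E
```

```text
moved from grasp [ 0.1219  0.0013 -0.0132]
t 16.18 p [ 0.5473 -0.128   0.1517] o [ 1.7995e+02 -7.0000e-02  1.6452e+02] F [-2.   3.7  1.4] w 0.0241 J [-16.  -5. 103.   0.  83. -90.]
```

View pics/s18.png

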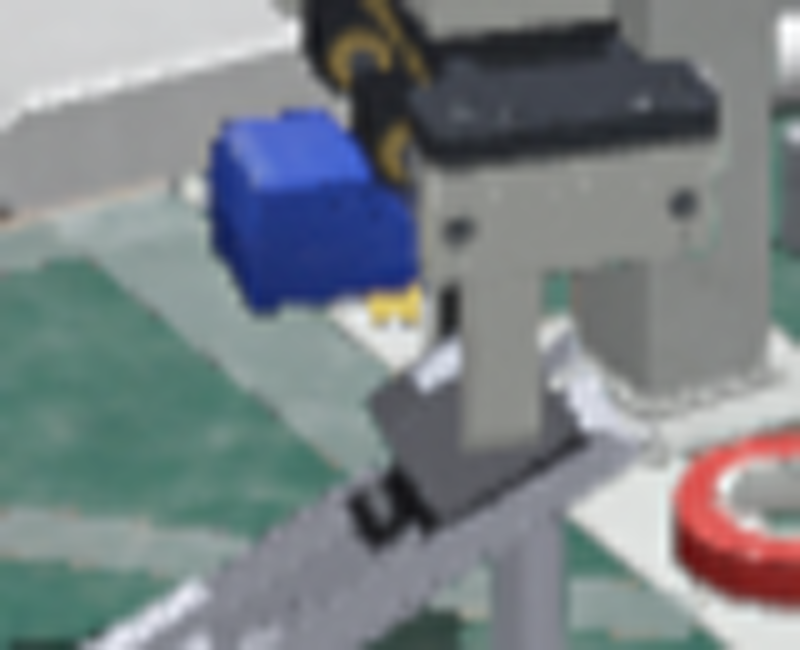

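View pics/t18.png

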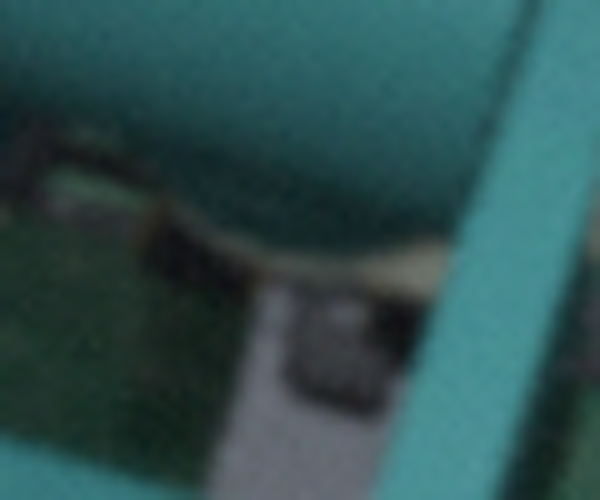

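Request:
arm_command(series=[0.15, 0, 0.0015, 0, 0, 0.15, 0.009, 0.0015, 0.005, 0, 0.15, 0.013, 0.0015, 0.0075, 0, 0.33, 0.013, 0.0015, 0.0075, 0, 0.4, 0.013, 0.0015, 0.0075, 0, 0.4, 0.013, 0.0015, 0.0075, 0, 0.4, 0.013, 0.0015, 0.0075, 0])

```text
clock: 17.05
position: [0.5353, -0.123, 0.1443]
orientation: [179.9, -0.1, 164.5]
force: [-0.1, -0.8, 0.4]
grip_width: 0.037
```

```bash
python3 - <<'E'
from ov2 import *
look('s19','side',(225,150,100,80),8)
s=arm.sense(); tip=s['position']-[0,0,.017]; print('moved from grasp', (RC.T@(tip-T0)-[.0463,-.0018,.0336]).round(4))
go()
E
```

```text
moved from grasp [ 0.1069  0.0027 -0.0133]
t 17.1 p [ 0.5352 -0.123   0.1442] o [ 1.7994e+02 -8.0000e-02  1.6452e+02] F [ 0.  -0.3 -0.1] w 0.0376 J [-16.  -7. 105.   0.  82. -90.]
```

View pics/s19.png

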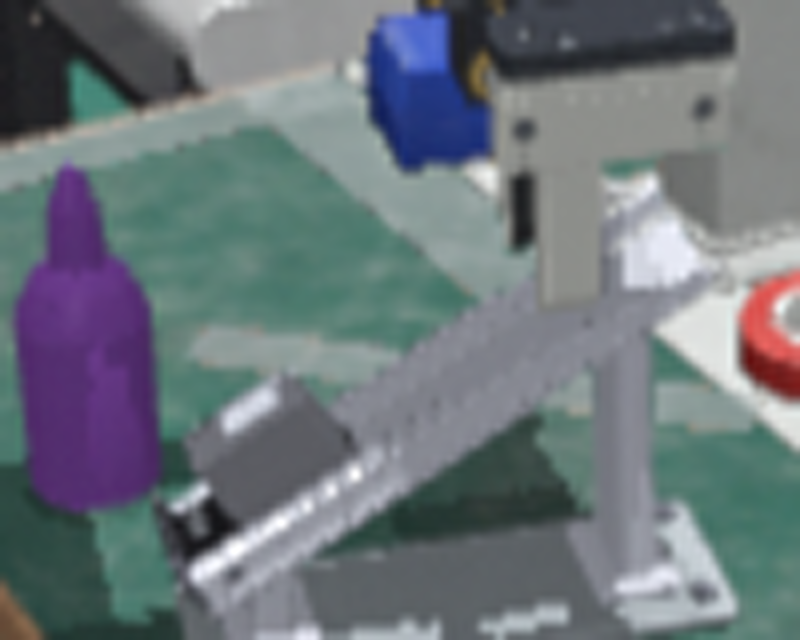

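```bash
python3 - <<'E'
from look import *
go((.535,-.123,.23,164.5),(.4455,-.339,.24,180),(.4455,-.339,.14,180),(.4455,-.339,.07,180))
E
```

```text
t 17.1 p [ 0.5352 -0.123   0.1442] o [ 1.7994e+02 -8.0000e-02  1.6452e+02] F [ 0.  -0.3 -0.1] w 0.0376 J [-16.  -7. 105.   0.  82. -90.]
(0.535, -0.123, 0.23, 164.5) -> [ 0.0003  0.0001 -0.0858] turn 0.0 rows~ 1.4
(0.4455, -0.339, 0.24, 180) -> [ 0.029 -0.232 -0.096] turn -15.5 rows~ 4.0
(0.4455, -0.339, 0.14, 180) -> [ 0.0288 -0.2321  0.004 ] turn -15.5 rows~ 3.7
(0.4455, -0.339, 0.07, 180) -> [ 0.0287 -0.2322  0.074 ] turn -15.5 rows~ 3.9
```

Request:
arm_command(series=[0.4, 0, 0, -0.05, 0, 0.6, 0, 0, -0.09, 0, 1, 0.01, -0.06, -0.1, -5, 1, 0.02, -0.12, -0.1, -10, 1, 0.029, -0.18, -0.1, -15.5, 1, 0.029, -0.232, -0.096, -15.5, 1, 0.029, -0.232, -0.096, -15.5, 1, 0.029, -0.232, -0.096, -15.5, 1, 0.029, -0.232, -0.05, -15.5, 1, 0.029, -0.232, -0.01, -15.5, 1, 0.029, -0.232, -0.01, -15.5], squeeze=15)

```text
clock: 18.48
position: [0.445, -0.3371, 0.1517]
orientation: [179.8, -0.2, -179.9]
force: [-0.2, 0.3, -0.1]
grip_width: 0.0929
```

```bash
python3 - <<'E'
from look import *
look('s20','side',(250,170,140,110),5.5)
go((.4455,-.339,.07,180))
E
```

```text
t 18.52 p [ 0.4457 -0.3378  0.1542] o [ 1.7988e+02 -1.0000e-01 -1.7991e+02] F [0.6 0.1 0.1] w 0.0928 J [ -40.   -6.  103.    0.   83. -130.]
(0.4455, -0.339, 0.07, 180) -> [ 0.     -0.0014  0.0842] turn 0.1 rows~ 1.3
```

View pics/s20.png

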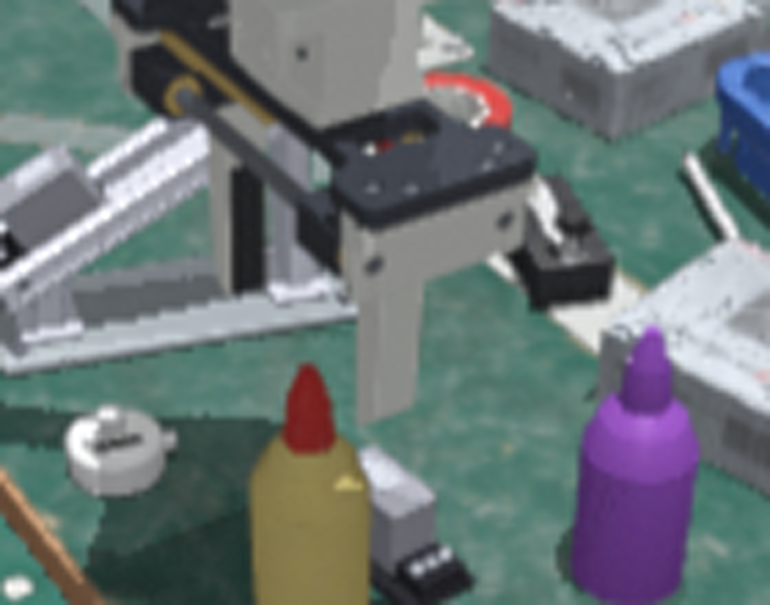

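Request:
arm_command(series=[1, 0, -0.0012, 0.04, 0, 1, 0, -0.0012, 0.075, 0, 1, 0, -0.0012, 0.0835, 0, 1, 0, -0.0012, 0.0835, 0, 0.6, 0, -0.0012, 0.0835, 0, 0.4, 0, -0.0012, 0.0835, 0, 0.4, 0, -0.0012, 0.0835, 0, 0.4, 0, -0.0012, 0.0835, 0, 0.4, 0, -0.0012, 0.0835, 0], squeeze=15)

```text
clock: 19.65
position: [0.4455, -0.3389, 0.0707]
orientation: [179.9, -0.1, -179.9]
force: [-0.8, 2.0, 0.1]
grip_width: 0.0478
```

```bash
python3 - <<'E'
from look import *
go((.445,-.338,.25,180),(.49,-.1,.25,180),(.515,.16,.25,180),(.515,.16,.07,180))
E
```

```text
t 19.65 p [ 0.4455 -0.3389  0.0707] o [ 1.7988e+02 -1.0000e-01 -1.7991e+02] F [-0.8  2.   0.1] w 0.0478 J [ -40.   -2.  107.    0.   75. -130.]
(0.445, -0.338, 0.25, 180) -> [ 0.0009  0.0012 -0.1792] turn 0.1 rows~ 2.9
(0.49, -0.1, 0.25, 180) -> [-0.0445  0.2392 -0.1788] turn 0.1 rows~ 4.8
(0.515, 0.16, 0.25, 180) -> [-0.0699  0.4991 -0.1783] turn 0.1 rows~ 8.6
(0.515, 0.16, 0.07, 180) -> [-0.0703  0.4987  0.0017] turn 0.1 rows~ 8.1
```

Request:
arm_command(series=[0.4, 0, 0, -0.02, 0, 0.4, 0, 0, -0.06, 0, 0.4, 0, 0, -0.11, 0, 0.4, 0, 0, -0.16, 0, 0.4, -0.005, 0.03, -0.182, 0, 0.4, -0.015, 0.075, -0.185, 0, 0.4, -0.025, 0.125, -0.185, 0, 0.4, -0.035, 0.18, -0.185, 0, 0.4, -0.04, 0.235, -0.185, 0, 0.4, -0.05, 0.29, -0.185, 0, 0.4, -0.055, 0.345, -0.185, 0, 0.4, -0.06, 0.4, -0.182, 0, 0.4, -0.065, 0.45, -0.18, 0, 0.4, -0.07, 0.485, -0.16, 0, 0.4, -0.07, 0.499, -0.12, 0, 0.4, -0.07, 0.499, -0.08, 0, 0.4, -0.07, 0.499, -0.04, 0, 0.4, -0.07, 0.499, -0.015, 0, 0.4, -0.07, 0.499, -0.01, 0, 0.4, -0.07, 0.499, -0.01, 0])

```text
clock: 22.15
position: [0.5152, 0.1603, 0.0831]
orientation: [179.9, -0.0, -179.9]
force: [0.7, 0.2, -0.5]
grip_width: 0.0476
```

```bash
python3 - <<'E'
from look import *
look('s21','side',(170,110,130,110),6)
go((.515,.16,.0707,180))
E
```

```text
t 22.2 p [0.5154 0.1604 0.0834] o [ 1.7985e+02 -1.0000e-02 -1.7991e+02] F [ 0.2  0.1 -0.6] w 0.0474 J [ 15.  -6. 109.   0.  76. -76.]
(0.515, 0.16, 0.0707, 180) -> [ 0.0004 -0.0004  0.0127] turn 0.1 rows~ 0.2
```

View pics/s21.png

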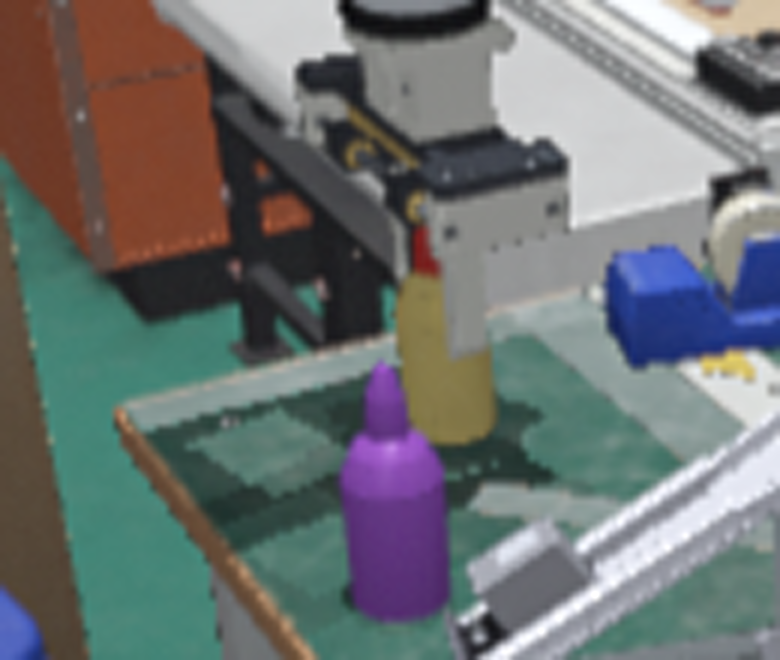

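Lower 13 mm to touch, release gently, rise.

Request:
arm_command(series=[0.4, 0, 0, 0.007, 0, 0.4, 0, 0, 0.012, 0, 0.4, 0, 0, 0.0135, 0, 0.4, 0, 0, 0.0135, 0, 0.6, 0, 0, 0.0135, 0, 0.8, 0, 0, 0.0135, 0, 1, 0, 0, 0.0135, 0, 1, 0, 0, 0.0135, 0, 1, 0, 0, -0.02, 0, 1, 0, 0, -0.07, 0, 1, 0, 0, -0.12, 0, 1, 0, 0, -0.15, 0, 1, 0, 0, -0.15, 0])

```text
clock: 23.82
position: [0.5161, 0.1601, 0.2359]
orientation: [179.8, 0.2, -179.9]
force: [0.1, 0.0, 0.5]
grip_width: 0.0933
```

```bash
python3 - <<'E'
from look import *
from fit import *
look('s22','side',(170,110,230,180),3.4)
look('t22','top',(250,160,160,120),5)
go()
X=[]
for c,f in(('side','s22'),('top','t22')):
    C=Cam(vision.camera_model(c)); D=np.load(f'pics/{f}.npy'); X.append(C.cloud(D)[D>0])
for x,n in((X[0],'side'),(X[1],'top'),(np.vstack(X),'both')): print(n,'B',np.round(modfit(x,(.4915,-.3325,95)),4))
E
```

```text
t 23.93 p [0.5153 0.1599 0.2327] o [ 1.7986e+02 -3.0000e-02 -1.7991e+02] F [ 0.3 -0.6 -0.4] w 0.093 J [ 14. -10.  99.   0.  91. -76.]
side B [ 4.92400e-01 -3.32900e-01  9.45408e+01  4.23000e+02  1.00000e-03]
top B [ 4.89500e-01 -3.32100e-01  9.52702e+01  2.52000e+02  1.80000e-03]
both B [ 4.91800e-01 -3.32700e-01  9.45156e+01  6.74000e+02  1.50000e-03]
```

View pics/s22.png

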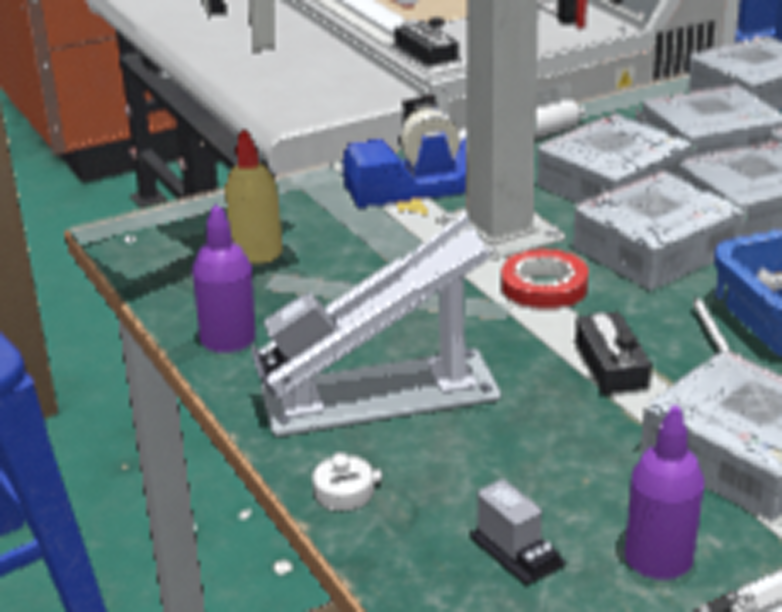

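View pics/t22.png

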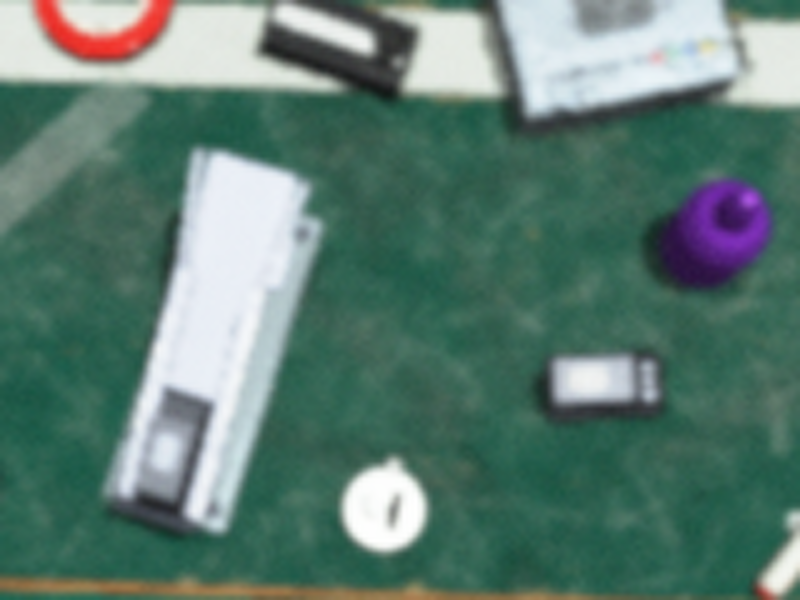

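```bash
python3 - <<'E'
from look import *
go((.4902,-.3225,.25,95),(.4902,-.3225,.11,95),(.4902,-.3225,.037,95))
E
```

```text
t 23.93 p [0.5153 0.1599 0.2327] o [ 1.7986e+02 -3.0000e-02 -1.7991e+02] F [ 0.3 -0.6 -0.4] w 0.093 J [ 14. -10.  99.   0.  91. -76.]
(0.4902, -0.3225, 0.25, 95) -> [ 0.0259 -0.4824 -0.0184] turn 85.1 rows~ 8.0
(0.4902, -0.3225, 0.11, 95) -> [ 0.0258 -0.4827  0.1216] turn 85.1 rows~ 8.0
(0.4902, -0.3225, 0.037, 95) -> [ 0.0257 -0.4829  0.1946] turn 85.1 rows~ 8.3
```

Request:
arm_command(series=[0.6, 0.003, -0.05, -0.02, 9, 0.6, 0.006, -0.11, -0.02, 18, 0.6, 0.009, -0.17, -0.02, 28, 0.6, 0.012, -0.23, -0.02, 38, 0.6, 0.015, -0.29, -0.02, 48, 0.6, 0.018, -0.35, -0.02, 58, 0.6, 0.021, -0.41, -0.02, 68, 0.6, 0.026, -0.46, -0.02, 78, 0.6, 0.026, -0.4825, -0.018, 85, 0.6, 0.026, -0.4825, 0.03, 85, 0.6, 0.026, -0.4825, 0.08, 85, 0.6, 0.026, -0.4825, 0.12, 85, 0.6, 0.026, -0.4825, 0.12, 85])

```text
clock: 25.55
position: [0.4883, -0.3211, 0.1074]
orientation: [-179.7, -0.4, 95.1]
force: [-0.4, 0.2, 0.2]
grip_width: 0.0557
```

```bash
python3 - <<'E'
from look import *
look('s23','side',(270,190,110,90),7)
go((.4902,-.3225,.037,95))
E
```

```text
t 25.6 p [ 0.4893 -0.3218  0.1103] o [-179.84   -0.26   95.09] F [ 0.2 -0.3  1.2] w 0.056 J [-36.  -1. 102.   0.  79. -41.]
(0.4902, -0.3225, 0.037, 95) -> [-0.0011  0.0011  0.0733] turn 0.1 rows~ 1.2
```

View pics/s23.png

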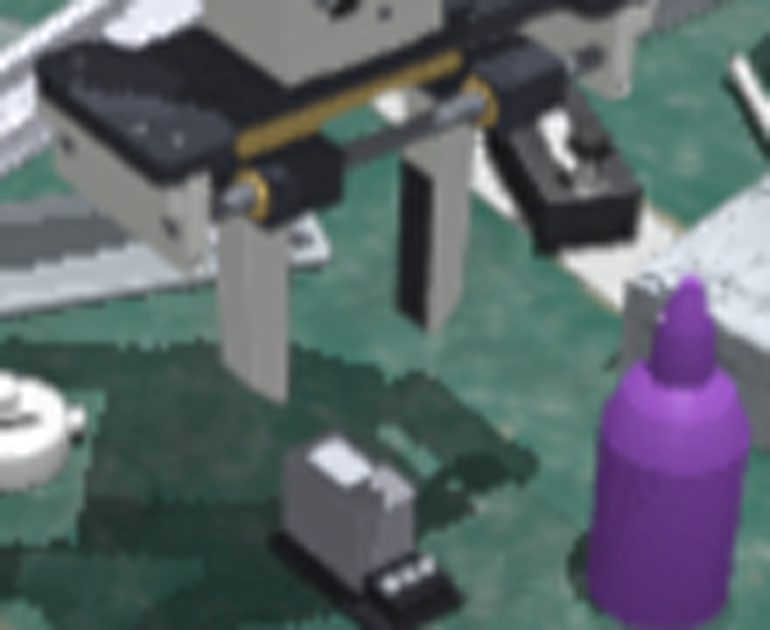

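Request:
arm_command(series=[0.6, -0.001, 0.001, 0.04, 0, 0.6, -0.001, 0.001, 0.07, 0, 0.6, -0.001, 0.001, 0.0745, 0, 0.6, -0.001, 0.001, 0.0745, 0, 0.3, -0.001, 0.001, 0.0745, 0, 0.15, -0.001, 0.001, 0.0745, 0, 0.15, -0.001, 0.001, 0.0745, 0, 0.15, -0.001, 0.001, 0.0745, 0], squeeze=8)

```text
clock: 26.6
position: [0.4903, -0.3225, 0.0361]
orientation: [-179.9, -0.3, 95.1]
force: [-0.4, 0.4, 1.6]
grip_width: 0.0239
```

```bash
python3 - <<'E'
from look import *
go((.4902,-.3225,.2,95),(.5,-.28,.24,95),(.563,-.132,.24,-15.6),(.563,-.132,.2,-15.6))
E
```

```text
t 26.6 p [ 0.4903 -0.3225  0.0361] o [-179.86   -0.25   95.09] F [-0.4  0.4  1.6] w 0.0239 J [-36.   3. 105.   0.  72. -41.]
(0.4902, -0.3225, 0.2, 95) -> [ 0.0007 -0.0005 -0.1639] turn 0.1 rows~ 2.6
(0.5, -0.28, 0.24, 95) -> [ 0.0423  0.013  -0.2038] turn 0.1 rows~ 3.3
(0.563, -0.132, 0.24, -15.6) -> [ 0.1841  0.0888 -0.2033] turn 110.7 rows~ 10.3
(0.563, -0.132, 0.2, -15.6) -> [ 0.184   0.0889 -0.1633] turn 110.7 rows~ 10.3
```

Request:
arm_command(series=[0.15, 0, 0, -0.03, 0, 0.15, 0, 0, -0.08, 0, 0.15, 0, 0, -0.13, 0, 0.15, 0, 0, -0.175, 0, 0.15, 0.01, 0.003, -0.2, 8, 0.15, 0.025, 0.008, -0.205, 18, 0.15, 0.045, 0.015, -0.205, 28, 0.15, 0.065, 0.023, -0.205, 38, 0.15, 0.085, 0.032, -0.205, 48, 0.15, 0.105, 0.042, -0.205, 58, 0.15, 0.125, 0.052, -0.205, 68, 0.15, 0.145, 0.062, -0.205, 78, 0.15, 0.16, 0.073, -0.205, 88, 0.15, 0.175, 0.082, -0.205, 98, 0.15, 0.184, 0.085, -0.205, 107, 0.15, 0.184, 0.085, -0.204, 110.7, 0.15, 0.184, 0.085, -0.18, 110.7, 0.15, 0.184, 0.085, -0.164, 110.7, 0.15, 0.184, 0.085, -0.164, 110.7])

```text
clock: 28.98
position: [0.5585, -0.1323, 0.1994]
orientation: [-179.8, 0.4, -15.6]
force: [-0.3, -0.4, 0.9]
grip_width: 0.0242
```

```bash
python3 - <<'E'
from look import *
look('s24','side',(240,120,110,90),7)
go((.5586,-.1307,.17,-15.6),(.5586,-.1307,.155,-15.6))
E
```

```text
t 29.02 p [ 0.5589 -0.1323  0.2005] o [-179.82    0.27  -15.61] F [0.9 0.6 0.8] w 0.0238 J [-16.  -5.  98.   0.  88.  90.]
(0.5586, -0.1307, 0.17, -15.6) -> [-0.0006 -0.0014  0.0305] turn -0.0 rows~ 0.5
(0.5586, -0.1307, 0.155, -15.6) -> [-0.0005 -0.0013  0.0455] turn -0.0 rows~ 0.7
```

View pics/s24.png

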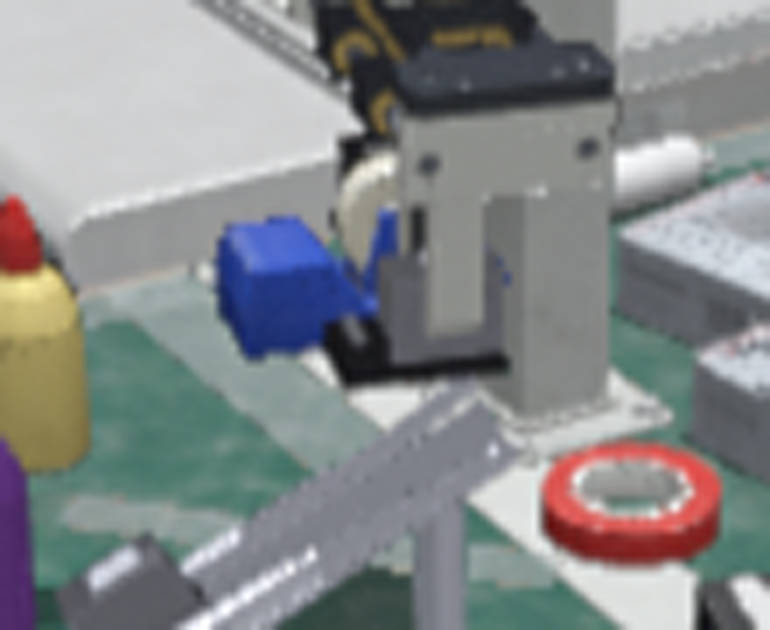

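Request:
arm_command(series=[0.15, 0, -0.0026, 0.02, 0, 0.15, 0, -0.0026, 0.03, 0, 0.15, 0, -0.0026, 0.034, 0, 0.15, 0, -0.0026, 0.038, 0, 0.15, 0, -0.0026, 0.042, 0, 0.15, 0, -0.0026, 0.0445, 0, 0.15, 0, -0.0026, 0.0445, 0], squeeze=4)

```text
clock: 29.9
position: [0.5595, -0.1297, 0.1558]
orientation: [-179.8, 0.3, -15.6]
force: [-2.1, 1.5, -0.1]
grip_width: 0.0239
```

```bash
python3 - <<'E'
from look import *
look('s25','side',(250,140,80,65),10)
go()
E
```

```text
t 29.95 p [ 0.5595 -0.1297  0.1559] o [-179.83    0.27  -15.61] F [-0.5  1.   0.5] w 0.0241 J [-16.  -4. 101.   0.  83.  90.]
```

View pics/s25.png

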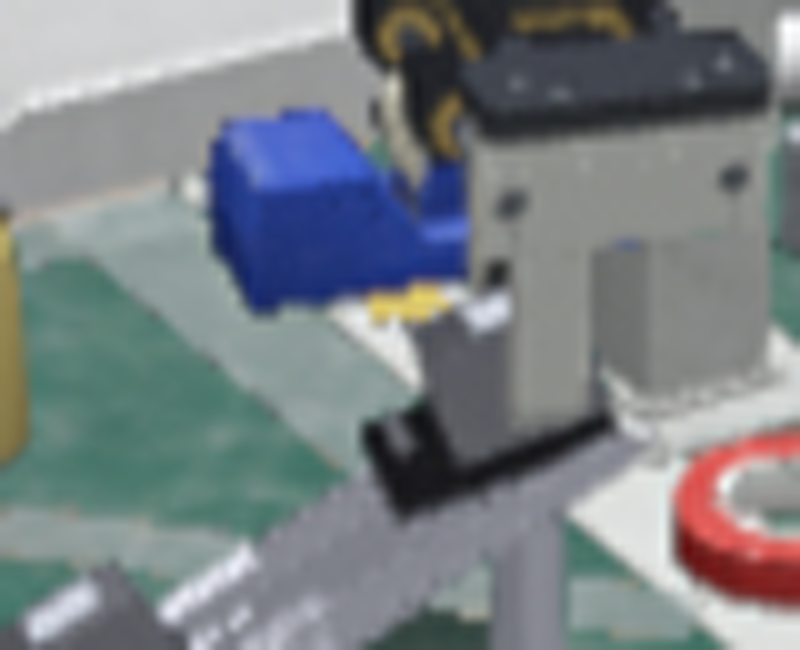

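Request:
arm_command(series=[0.15, 0.002, 0, -0.005, 0, 0.15, 0.0106, 0, -0.0096, 0, 0.15, 0.0106, 0, -0.0096, 0, 0.15, 0.0136, 0, -0.0044, 0, 0.15, 0.0151, 0, -0.0018, 0, 0.15, 0.0151, 0, -0.0018, 0], squeeze=4)

```text
clock: 30.7
position: [0.5741, -0.1338, 0.1573]
orientation: [-179.8, 0.3, -15.6]
force: [-0.7, -1.0, -0.6]
grip_width: 0.0237
```

```bash
python3 - <<'E'
from look import *
look('s26','side',(250,140,80,65),10)
go()
E
```

```text
t 30.75 p [ 0.574  -0.1338  0.1573] o [-179.82    0.28  -15.61] F [-0.3 -0.3  0.4] w 0.0241 J [-16.  -2.  99.   0.  83.  90.]
```

View pics/s26.png

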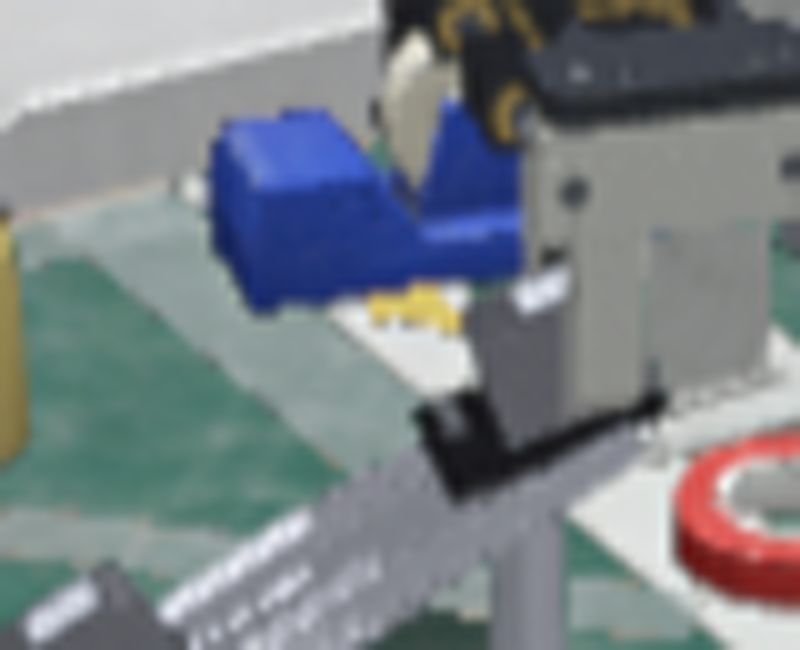

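Request:
arm_command(series=[0.15, 0.0045, 0, -0.0025, 0, 0.15, 0.0045, 0, -0.0025, 0, 0.15, 0.0045, 0, -0.0025, 0], squeeze=4)

```text
clock: 31.12
position: [0.5783, -0.135, 0.1596]
orientation: [-179.8, 0.3, -15.6]
force: [0.6, 1.0, -0.4]
grip_width: 0.0239
```

```bash
python3 - <<'E'
from look import *
look('s27','side',(270,160,50,40),15)
look('t27','top',(260,180,60,50),10)
go()
E
```

```text
t 31.23 p [ 0.5783 -0.135   0.1596] o [-179.83    0.29  -15.61] F [-0.1 -0.  -1. ] w 0.0241 J [-16.  -2.  98.   0.  84.  90.]
```

View pics/s27.png

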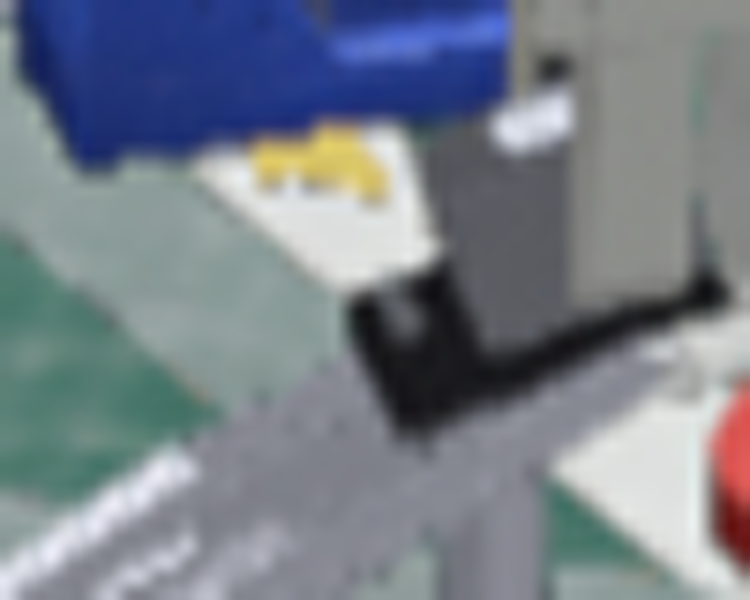

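View pics/t27.png

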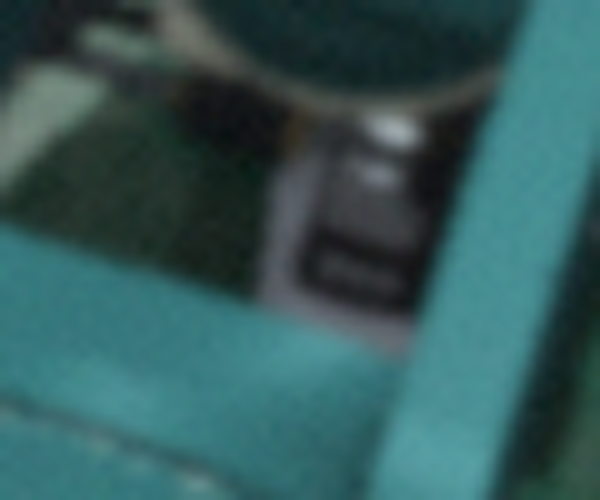

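Request:
arm_command(series=[0.4, 0, 0, 0, 0, 0.4, 0, 0, 0, 0, 0.4, 0, 0, 0, 0])

```text
clock: 31.6
position: [0.5783, -0.135, 0.1597]
orientation: [-179.8, 0.3, -15.6]
force: [-0.2, 0.1, 0.6]
grip_width: 0.0371
```

```bash
python3 - <<'E'
from look import *
look('s28','side',(225,140,100,80),8)
go()
E
```

```text
t 31.65 p [ 0.5783 -0.135   0.1597] o [-179.83    0.29  -15.61] F [-0.1 -0.  -0.3] w 0.0369 J [-16.  -2.  98.   0.  84.  90.]
```

View pics/s28.png

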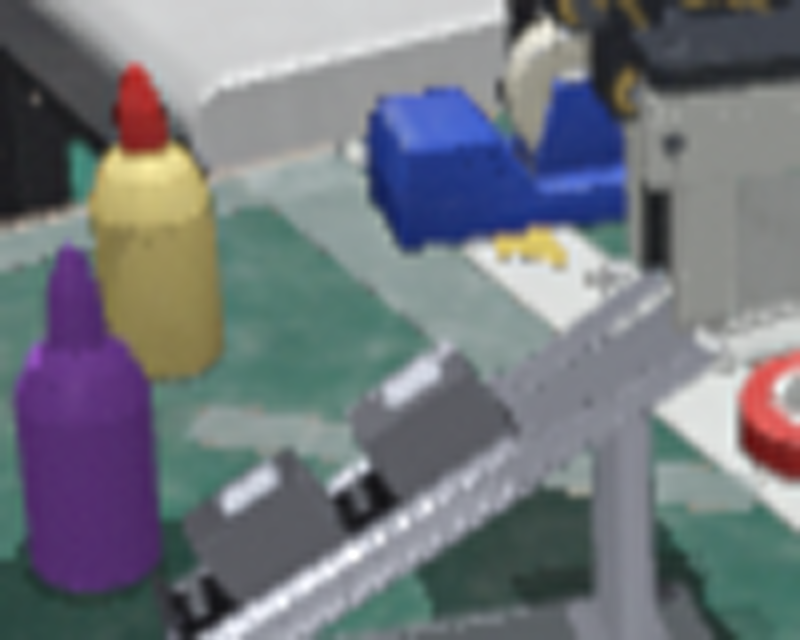

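Request:
arm_command(series=[0.6, 0, 0, -0.04, 0, 0.6, 0, 0, -0.08, 0, 0.6, -0.05, -0.04, -0.1, 0, 0.6, -0.1, -0.1, -0.1, 0, 0.6, -0.13, -0.16, -0.1, 0, 0.6, -0.13, -0.22, -0.1, 0, 0.6, -0.13, -0.25, -0.1, 0, 0.6, -0.13, -0.25, -0.1, 0])

```text
clock: 32.65
position: [0.5207, 0.1429, 0.2608]
orientation: [-179.8, 0.3, -15.4]
force: [-0.5, 0.3, -0.0]
grip_width: 0.0556
```

```bash
python3 - <<'E'
from ov2 import *
look('s29','side',(235,165,80,65),10)
look('t29','top',(180,160,240,120),3.3)
go()
over('s29','side',(235,165,80,65),10,.032,0,.02,'os29a'); over('s29','side',(235,165,80,65),10,.096,0,.02,'os29b',False)
q=clouds((('side','s29'),('top','t29')))
for x0 in(.032,.096):
    s=q[(abs(q[:,0]-x0)<.034)&(abs(q[:,1])<.016)&(q[:,2]>.014)&(q[:,2]<.06)]
    p,n,f=fit6(s,(x0,0,.02,0,0,0)); print(x0,p.round(4),n,round(f,3))
X=[]
for c,f in(('side','s29'),('top','t29')):
    C=Cam(vision.camera_model(c)); D=np.load(f'pics/{f}.npy'); X.append(C.cloud(D)[D>0])
X=np.vstack(X)
g=X[(np.linalg.norm(X[:,:2]-[.515,.16],axis=1)<.05)&(X[:,2]>.02)]
print('glue',g[g[:,2]<.085].mean(0).round(3),g[g[:,2]>.1].mean(0).round(3),g[:,2].max().round(3))
E
```

```text
t 32.75 p [0.5206 0.1404 0.261 ] o [-179.85    0.3   -15.55] F [-1.5  0.1 -0.6] w 0.0561 J [ 12. -11.  97.   0.  94. 118.]
0.032 [ 3.2100e-02  9.0000e-04  2.0600e-02 -6.8990e-01  2.2926e+00  3.1660e-01] 484 0.963
0.096 [ 9.68000e-02  8.00000e-04  2.69000e-02  3.18770e+00  2.33012e+01
 -1.65900e-01] 533 0.879
glue [0.506 0.144 0.055] [0.505 0.154 0.544] 0.601
```

View pics/s29.png

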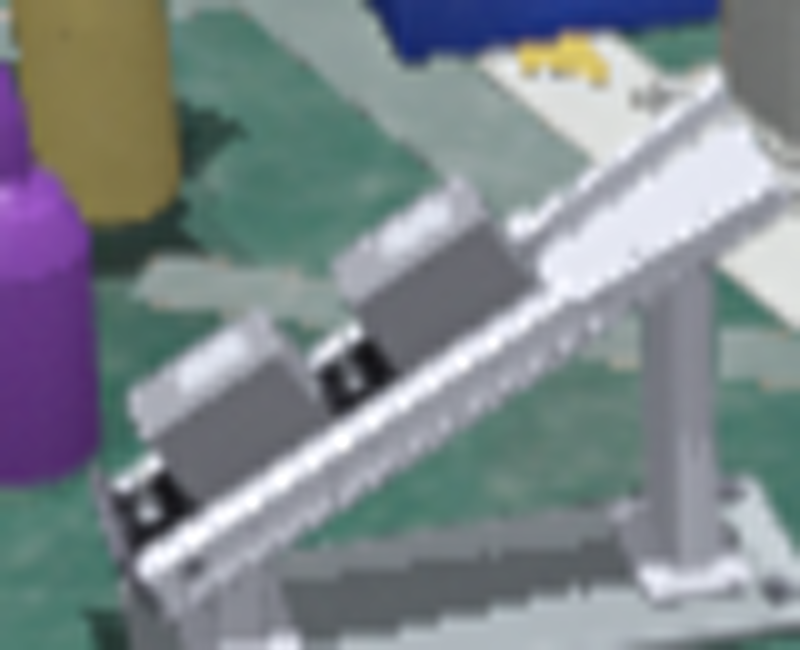

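View pics/t29.png

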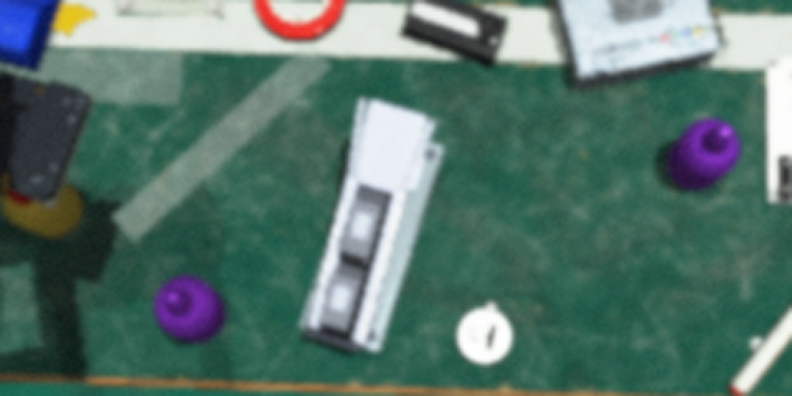

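```bash
python3 - <<'E'
from ov2 import *
q=clouds((('side','s29'),('top','t29')))
for x0 in(.032,.096):
    s=q[(q[:,0]>x0-.026)&(q[:,0]<x0+.045)&(abs(q[:,1])<.016)&(q[:,2]>.014)&(q[:,2]<.06)]
    if x0<.05: s=s[s[:,0]<x0+.034]
    for p0 in (0,3,-3):
        p,n,f=fit6(s,(x0+.0,0,.02,0,p0,0)); print(x0,p.round(4),n,round(f,3))
    h=s[(s[:,2]>.025)]; print('housing x range',np.percentile(h[:,0],[3,97]).round(4),'top',np.percentile(h[:,2],95).round(4))
E
```

```text
0.032 [ 3.260e-02  8.000e-04  2.010e-02 -9.633e-01  2.631e-01  4.755e-01] 429 0.988
0.032 [ 3.260e-02  8.000e-04  2.010e-02 -9.633e-01  2.631e-01  4.756e-01] 429 0.988
0.032 [ 3.260e-02  8.000e-04  2.010e-02 -9.633e-01  2.631e-01  4.755e-01] 429 0.988
housing x range [0.0245 0.0653] top 0.0421
0.096 [9.720e-02 3.000e-04 1.990e-02 7.535e-01 6.411e-01 4.766e-01] 467 0.989
0.096 [9.720e-02 3.000e-04 1.990e-02 7.534e-01 6.411e-01 4.766e-01] 467 0.989
0.096 [9.720e-02 3.000e-04 1.990e-02 7.535e-01 6.411e-01 4.767e-01] 467 0.989
housing x range [0.0883 0.1294] top 0.0424
```

```bash
python3 -c "
from station import job_done
print(job_done())"
```

```text
the job is handed in; nothing more can be done
None
```

Both relay modules are in the channel, upright with feet under the lips and terminal ends down the slope. A is against the end stop and B is right behind it. The glue bottle is aside and I handed the job in at about 33 s of the 72 s allowed.

- **First try with A failed:** it slid down on top of the lips and rolled about 46° onto its side. I pushed it upright with one finger, gripped it again, laid it higher in the tray and slid it under the lips. B went in on the first release.
- **Modules, last check:** fits to both cameras' depth data put the centres 32.6 and 97.2 mm from the stop, against 32 and 96 mm nominal. The 64.6 mm spacing fits them touching, since each is 64 mm long. Both sit within 1° of the slope and at floor height. An earlier fit of B gave a 23° pitch. I put that down to its window taking in part of A, because the pictures and a refit with a cleaner window did not show it.
- **Glue bottle:** it stands upright at about (0.515, 0.16), roughly 0.5 m from where it was and clear of the channel.
- **Bystanders:** I compared the tally counter and black stop block only by eye in the top-camera pictures; neither appears to have moved, and I did not measure them. The purple and turquoise look-alikes were left alone.
- **Arm at hand-in:** it was clear of everything, hovering over the glue bottle with the fingertips about 0.24 m up.

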